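# Put the washing-up away beside the sink

## Task

First, before putting anything else away, set the ceramic mug upright in the middle of the yellow trivet, holding it with only a light grip (30 N at most) and never tipping it. Then slide every wooden board that is standing in the white draining stand fully down into a slot of the blue caddy, and hang every orange pot grip astride the bar of the drying rail, ridge up, settled squarely on the bar. Be gentle with the light rail, never bearing down hard on it, and leave the bowls, mwiko, soap, jar, pepper pot and can where they are.

Things in the scene. Friction and masses are not known exactly. Their poses are not given: they have to be found in the camera images.
- mug: white ceramic mug, 60 mm diameter, 85 mm tall, 220 g, 4 mm wall, handle on its +y side (about 25 mm out). Origin: centre of its underside. Fragile: grip it with 30 N at most.
- trivet: yellow round silicone trivet, 120 mm diameter, 8 mm thick, fixed, lying on the granite. Origin: centre of its underside.
- rail: free-standing steel drying rail, fixed. Round bar 16 mm diameter along its y axis, bar axis 130 mm above the granite, on two posts at y = -160 and +160 mm (14 mm diameter, round feet 52 mm). Origin: on the granite below the middle of the bar.
- rail_mid (a point): middle of the rail's bar, on the bar axis; same axes as the rail.
- caddy: blue board caddy, a fixed block 120 (x) by 160 (y) by 70 mm high with three upright slots, each 96 mm long (along x) by 15 mm wide (y) and 60 mm deep (slot floor 10 mm above the origin), at y = -50, 0, +50 mm, rims chamfered 2 mm. Origin: centre of its underside. Any board fits any slot.
- stand: white draining stand, a fixed block 120 (x) by 160 (y) by 40 mm high, with three loose slots 96 by 18 mm, 30 mm deep (floor 10 mm above the origin), at y = -50, 0, +50 mm. The boards start standing in it. Origin: centre of its underside.
- board1: small pale wooden serving board standing on edge: body 90 mm long (x), 12 mm thick (y), 85 mm tall, with a handle tab 36 mm (x) by 12 mm (y) by 45 mm on top, 130 mm tall in all, 120 g. Origin: centre of its bottom edge; z up through the tab. It may be absent.
- board2: small mid-brown wooden serving board standing on edge: body 90 mm long (x), 12 mm thick (y), 85 mm tall, with a handle tab 36 mm (x) by 12 mm (y) by 45 mm on top, 130 mm tall in all, 120 g. Origin: centre of its bottom edge; z up through the tab. It may be absent.
- board3: small dark wooden serving board standing on edge: body 90 mm long (x), 12 mm thick (y), 85 mm tall, with a handle tab 36 mm (x) by 12 mm (y) by 45 mm on top, 130 mm tall in all, 120 g. Origin: centre of its bottom edge; z up through the tab. It may be absent.
- grip1: stiff orange silicone pot grip, a saddle 74 mm wide over its foot brims (x), 70 long (y), 115 tall, 100 g; two legs 55 tall, 6 thick, 36 mm gap between, brims 6 thick; 45-degree roof, inside peak 69 up; on top an upright ridge 12 thick (x), 44 long (y), clear of the roof from 82 up. Origin: midway between the feet at their underside; z up. May be absent.
- grip1_seat (a point): point inside grip1, 58.5 mm above its origin, where the axis of the rail's bar lies when the grip hangs properly astride the bar.
- grip2: stiff orange silicone pot grip, a saddle 74 mm wide over its foot brims (x), 70 long (y), 115 tall, 100 g; two legs 55 tall, 6 thick, 36 mm gap between, brims 6 thick; 45-degree roof, inside peak 69 up; on top an upright ridge 12 thick (x), 44 long (y), clear of the roof from 82 up. Origin: midway between the feet at their underside; z up. May be absent.
- grip2_seat (a point): point inside grip2, 58.5 mm above its origin, where the axis of the rail's bar lies when the grip hangs properly astride the bar.
- grip3: stiff orange silicone pot grip, a saddle 74 mm wide over its foot brims (x), 70 long (y), 115 tall, 100 g; two legs 55 tall, 6 thick, 36 mm gap between, brims 6 thick; 45-degree roof, inside peak 69 up; on top an upright ridge 12 thick (x), 44 long (y), clear of the roof from 82 up. Origin: midway between the feet at their underside; z up. May be absent.
- grip3_seat (a point): point inside grip3, 58.5 mm above its origin, where the axis of the rail's bar lies when the grip hangs properly astride the bar.
- bowls: two nested stainless bowls, 170 mm across, with closed tongs on the rim. Leave alone.
- mwiko: wooden mwiko paddle, 275 mm long, lying down. Leave alone.
- soap: green soap bottle 170 mm tall. Leave alone.
- jar: amber jar 100 mm tall. Leave alone.
- pepper: dark wooden pepper pot 62 mm tall. Leave alone.
- can: steel can 110 mm tall. Leave alone.
Mind the look-alikes: they are no part of the job. What is shaped like the mug but red is not meant.

How it is judged:
By the outcome, as a careful person would: the job done as asked, in the order asked, and still so for the second after the job is handed in, with the robot touching nothing.
Of board1, board2, board3, grip1, grip2, grip3 only 4 to 6 are there at a start; the rules pass over those that are not, and their reading is None.
At some moment in a run one of grip1, grip2, grip3 may be knocked a few centimetres aside while the robot is not near it.
It also fails if it takes over 210 s, if anything falls off the work surface, if the arm or the gripper's body presses on something with over 40 N, if the wrist force passes 120 N, or if a joint passes its speed limit or range.

## Robot

A 7-joint arm with a two-finger parallel gripper is mounted at the origin on the work surface. World frame = base frame: x ahead of the robot, y to its left, z up, the work surface at z = 0. Lengths are in m, angles in rad, forces in N, time in s.
With the tool pointing down it reaches from about 0.425 to 0.875 m from the base axis. Payload 9.9 kg.
Tool frame: the origin (TCP) lies at the very end of the fingers, on their centre line; the grasp point (between the pads) lies 19 mm behind it; z points along the fingers, x is the direction in which the jaws open and shut, and the axes are right-handed (so a half turn about z gives the same grasp; the last joint's range is limited). The gripper opens to 85 mm and grips with 20 to 120 N. Pads are 22 mm wide; open, the fingers measure 114 mm over their backs; the gripper's body (76 mm by 85 mm) begins 54 mm behind the grasp point. The pads swing forward as they close: fully open they stand 13 mm farther back than shut.
Start: joints at [1.183, 0.576, 0.025, 1.437, -0.015, 1.129, -0.057], TCP at [0.202, -0.644, 0.231] pointing down, gripper open.
Joint ranges: [-2.76, 2.76], [-0.34, 2.15], [-1.52, 1.57], [0.19, 2.46], [-1.09, 4.23], [0.17, 1.99], [-2.82, 2.82]. Speed limits (rad/s): [2.22, 2.22, 3.01, 3.01, 3.14, 3.14, 3.14].

## Interface

Orientations are given as a 3x3 rotation matrix whose columns are the frame's x, y, z axes.
In Python, from rig import r gives the robot as it stands.
- The arm moves only by the shell command python3 -m creep 'ROWS' [FORCE]. ROWS is JSON, a list of rows, each a list of 3 entries, a list of its own where there are three numbers: the shift along the tool's x, y, z in m, then the turn about the tool's z in degrees, then the closure, from 0 (fully open) to 1 (shut). A call has exactly 10 rows; each row shifts and turns the commanded pose from where the row before left it, along the tool's axes as they then stand; what a row does not reach is not made up. A row lasts 1/10 s, in which the tool goes at most 50 mm and 8.59 degrees, less where a joint would pass 70% of its speed; a pose out of reach is approached as far as the arm can. A call is refused whole if a number of a shift passes 0.05 or a number of a turn 8.59, either way. A call with a gripper value outside its range is refused whole. The fingers move at their own pace and stop on an object; FORCE is the grip in N (left out, the last holds). Time passes only in rows, so rows that do not move let the fingers close, or fill a call up. It gives the time, the measured TCP pose, the force and the opening at its end, in the units of the state.
- r.get_state(): the state, without advancing time (a new reading comes with each control period).
- r.grab_frame(name): name is "scene" or "side" or "wrist"; returns a dict with "img" (420x560x3 uint8, red, green, blue), "camera_matrix" (3x3 intrinsics, pixels), "distortion" ([k1, k2, p1, p2, k3] as OpenCV has them; the pictures are not rectified), "xyz" and "orientation" of the camera in the world. Camera axes: x right, y down, z forward; pixel columns grow to the right and rows downward; lengths in m; the calibration is good to about 2 mm. A picture is of the moment at which its call begins. There is no depth.
- r.finish_job(): hands the job in, once; it reports no verdict.
The state is a dict: "time_s": time; "joints": joint angles; "qvel": joint speeds; "tau": joint torques, N m; "ee_pos": TCP position; "tcp_rot": TCP orientation; "wrist_force": force on the tool from outside, world axes, zero at the start; "ft_torque": the same for the moment, N m; "grip_width": finger opening in m.
Only numpy, scipy, OpenCV 4.12 (cv2) and the standard library are available. Lean on these libraries where they do the work, as an engineer would, in place of code of your own. Each camera call takes 0.05 s, during which the arm holds its last target.

## Working session

There is one attempt and no reset: what is moved stays moved. The work goes in short steps, Python scripts to look and compute and a shell command to move; the robot and the scene stay as the last step left them, time stands still between calls to the robot, and variables do not carry over. Pictures are saved under pics/ and viewed, and the job is handed in when it is done.

```bash
ls; mkdir -p pics; cat > h.py <<'E'
import numpy as np, cv2
from rig import r
def grab(n,f=None):
    d=r.grab_frame(n)
    if f: cv2.imwrite('pics/'+f, d['img'][:,:,::-1])
    return d
E
python3 - <<'E'
from h import *
np.set_printoptions(precision=3,suppress=True)
s=r.get_state()
for k,v in s.items(): print(k,np.array(v))
for n in ['scene','side','wrist']:
    d=grab(n,n+'0.png'); print(n,d['xyz'],np.array(d['orientation']),d['camera_matrix'],d['distortion'])
E
```

```text
pics
time_s 0.0
joints [ 1.183  0.577  0.025  1.438 -0.015  1.129 -0.057]
qvel [ 0.     0.001 -0.001 -0.     0.001  0.001 -0.   ]
tau [ -0.    -76.577   2.251 -28.598   0.015   0.012   0.   ]
ee_pos [ 0.202 -0.644  0.23 ]
tcp_rot [[ 0.299 -0.954 -0.001]
 [-0.954 -0.299  0.002]
 [-0.002  0.    -1.   ]]
wrist_force [ 0.511  0.668 -0.532]
ft_torque [ 0.017  0.048 -0.017]
grip_width 0.08510537117659202
scene [ 1.5   -0.204  1.259] [[ 0.206  0.735 -0.647]
 [ 0.979 -0.156  0.134]
 [-0.002 -0.66  -0.751]] [[511.837   0.    284.044]
 [  0.    511.837 212.192]
 [  0.      0.      1.   ]] [0.003 0.    0.    0.    0.   ]
side [ 0.353 -1.142  1.294] [[ 0.988 -0.122  0.098]
 [-0.156 -0.71   0.686]
 [-0.014 -0.693 -0.721]] [[482.924   0.    271.864]
 [  0.    482.924 207.646]
 [  0.      0.      1.   ]] [-0.107  0.     0.     0.     0.   ]
wrist [ 0.271 -0.623  0.373] [[ 0.299 -0.915 -0.272]
 [-0.954 -0.287 -0.084]
 [-0.001  0.285 -0.959]] [[293.968   0.    283.739]
 [  0.    293.968 207.282]
 [  0.      0.      1.   ]] [-0.039  0.     0.     0.     0.   ]
```

View pics/scene0.png

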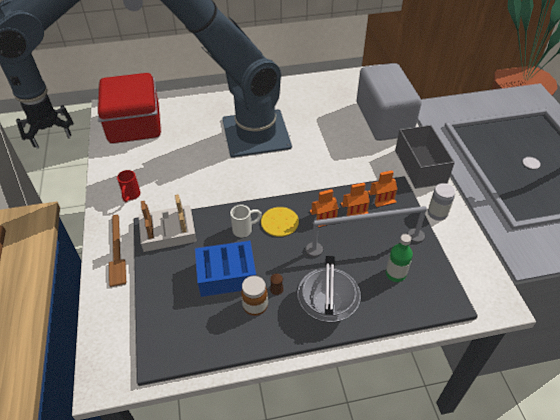

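View pics/side0.png

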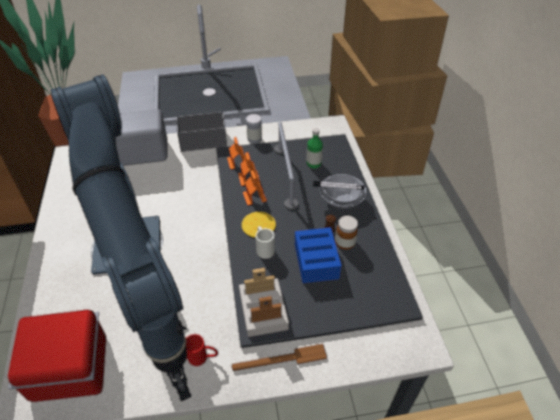

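View pics/wrist0.png

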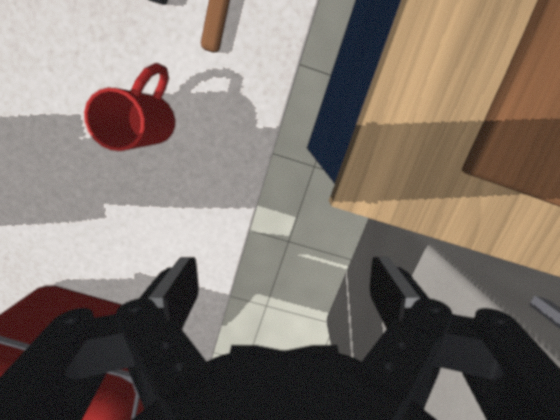

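```bash
python3 - <<'E'
import cv2
a=cv2.imread('pics/scene0.png'); b=cv2.imread('pics/side0.png')
cv2.imwrite('pics/z1.png',cv2.resize(a[160:320,100:300],None,fx=4,fy=3.75,interpolation=2)[:600,:800])
cv2.imwrite('pics/z2.png',cv2.resize(a[160:310,260:460],None,fx=4,fy=4,interpolation=2))
cv2.imwrite('pics/z3.png',cv2.resize(b[200:350,200:400],None,fx=4,fy=4,interpolation=2))
cv2.imwrite('pics/z4.png',cv2.resize(b[100:250,200:400],None,fx=4,fy=4,interpolation=2))
E
```

```text
(no output)
```

View pics/z1.png

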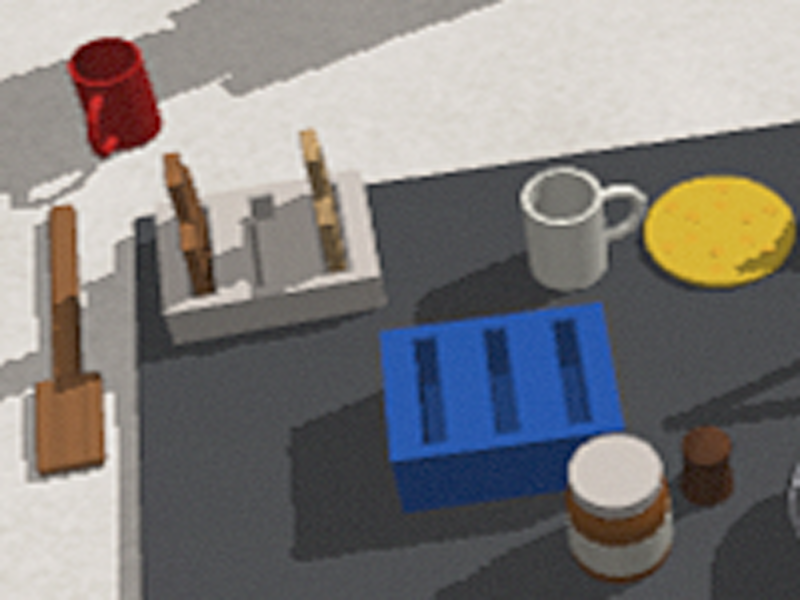

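View pics/z2.png

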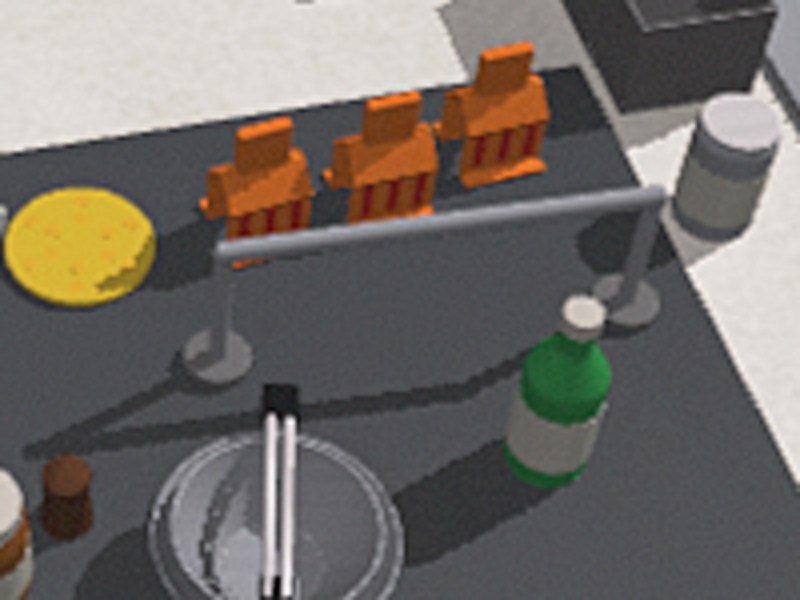

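View pics/z3.png

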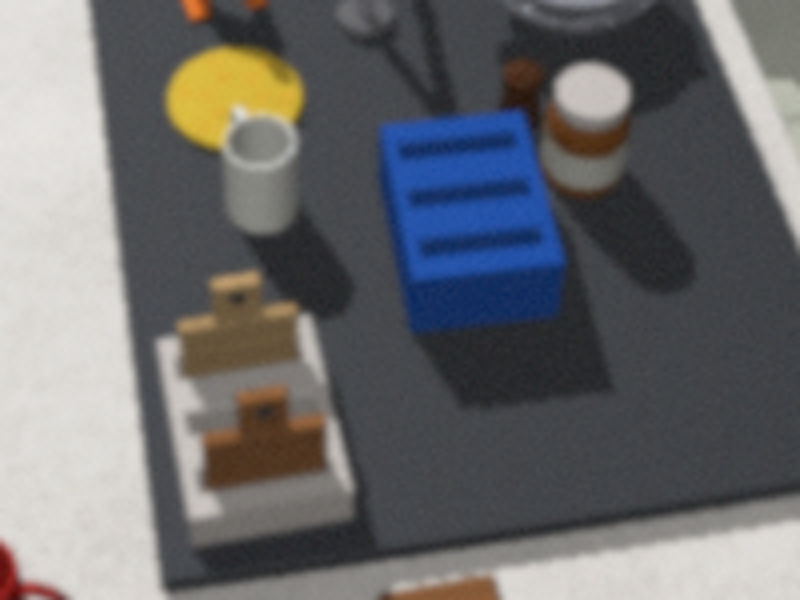

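View pics/z4.png

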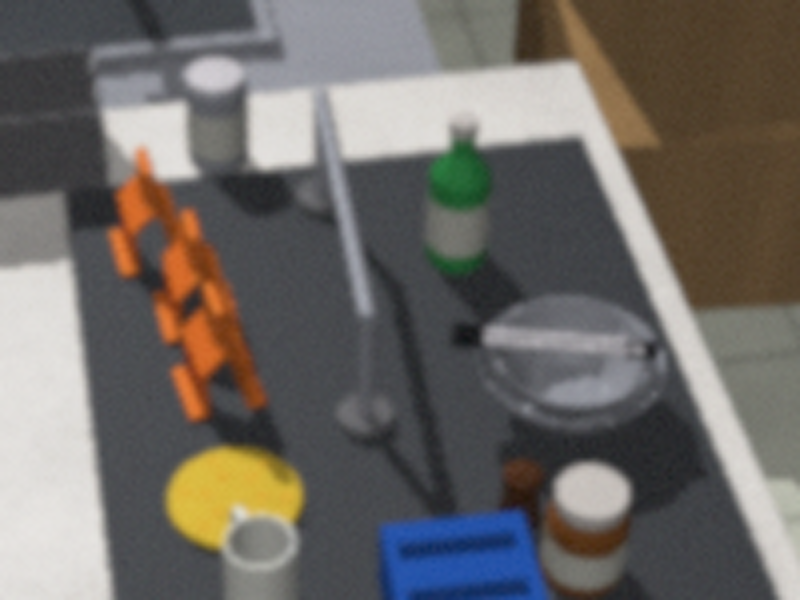

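```bash
cat >> h.py <<'E'
np.set_printoptions(precision=4,suppress=True)
def ray(d,p):
    p=np.array(p,float).reshape(-1,1,2)
    n=cv2.undistortPoints(p,np.array(d['camera_matrix'],float),np.array(d['distortion'],float))[:,0]
    v=np.c_[n,np.ones(len(n))]@np.array(d['orientation']).T
    return v/np.linalg.norm(v,axis=1,keepdims=True)
def onz(d,p,z):
    v=ray(d,p);c=np.array(d['xyz']);return c+v*((z-c[2])/v[:,2])[:,None]
def tri(ds,ps):
    A=np.zeros((3,3));b=np.zeros(3);L=[]
    for d,p in zip(ds,ps):
        v=ray(d,p)[0];c=np.array(d['xyz']);M=np.eye(3)-np.outer(v,v);A+=M;b+=M@c;L.append((M,c))
    X=np.linalg.solve(A,b);return X,[float(np.linalg.norm(M@(X-c))) for M,c in L]
def proj(d,X):
    R=np.array(d['orientation']);rv=cv2.Rodrigues(R.T)[0];t=-R.T@np.array(d['xyz'])
    return cv2.projectPoints(np.array(X,float).reshape(-1,1,3),rv,t,np.array(d['camera_matrix'],float),np.array(d['distortion'],float))[0][:,0]
def hsv(d): return cv2.cvtColor(d['img'],cv2.COLOR_RGB2HSV)
def blobs(d,lo,hi,amin=30):
    m=cv2.inRange(hsv(d),np.array(lo),np.array(hi))
    n,l,s,c=cv2.connectedComponentsWithStats(m)
    return [(s[i].tolist(),c[i],(l==i).astype(np.uint8)) for i in range(1,n) if s[i][4]>=amin]
E
python3 - <<'E'
from h import *
import pickle
D={n:grab(n) for n in ['scene','side']}
pickle.dump(D,open('d0.pkl','wb'))
for n in D:
    d=D[n]
    for nm,lo,hi in [('yellow',(20,120,80),(32,255,255)),('blue',(105,120,40),(125,255,255)),('orange',(4,180,100),(14,255,255))]:
        for s,c,m in blobs(d,lo,hi,60): print(n,nm,s,c)
Y=[max(blobs(D[n],(20,120,80),(32,255,255)),key=lambda b:b[0][4]) for n in D]
print('trivet',tri(D.values(),[y[1] for y in Y]))
for n,y in zip(D,Y):
    c=max(cv2.findContours(y[2],0,1)[0],key=len); print(cv2.fitEllipse(c), onz(D[n],y[1],0.008))
for n in D:
    m=max(blobs(D[n],(105,120,40),(125,255,255)),key=lambda b:b[0][4])[2]
    c=cv2.convexHull(max(cv2.findContours(m,0,1)[0],key=cv2.contourArea)); print(n,cv2.approxPolyDP(c,3,True)[:,0].tolist())
E
```

```text
scene yellow [261, 207, 38, 30, 904] [279.4093 221.2699]
scene blue [39, 220, 42, 200, 4146] [ 60.8941 332.7299]
scene blue [195, 241, 61, 56, 2640] [223.3667 267.0746]
scene orange [341, 171, 56, 44, 1159] [370.6877 193.7524]
scene orange [310, 189, 28, 30, 508] [324.6201 204.75  ]
side yellow [242, 211, 34, 27, 577] [257.1213 222.3241]
side blue [295, 227, 47, 56, 2134] [317.2835 254.8369]
side orange [229, 143, 37, 62, 718] [246.376  173.6267]
trivet (array([ 0.4661, -0.0023,  0.0246]), [0.0055034794970206325, 0.005503479497020727])
((279.4082336425781, 221.27442932128906), (29.131149291992188, 37.42840576171875), 89.28450775146484) [[ 0.4576 -0.0037  0.008 ]]
((257.4091796875, 222.84033203125), (23.059898376464844, 34.33200454711914), 78.33382415771484) [[0.4649 0.0191 0.008 ]]
scene [[60, 220], [79, 258], [73, 419], [39, 419]]
side [[330, 227], [341, 263], [339, 278], [303, 282], [295, 231]]
```

```bash
python3 - <<'E'
from h import *
import pickle
D=pickle.load(open('d0.pkl','rb')); ds=[D['scene'],D['side']]
f1=lambda p:(100+(p[0]+.5)/4-.5,160+(p[1]+.5)/3.75-.5)
f3=lambda p:(200+(p[0]+.5)/4-.5,200+(p[1]+.5)/4-.5)
f2=lambda p:(260+(p[0]+.5)/4-.5,160+(p[1]+.5)/4-.5)
f4=lambda p:(200+(p[0]+.5)/4-.5,100+(p[1]+.5)/4-.5)
P={'cad00':((380,333),(412,278)),'cad01':((605,303),(380,127)),'cad11':((625,430),(522,112)),'cad10':((390,460),(563,262)),
'stand01':((358,172),(157,340)),'stand11':((384,280),(312,318)),'stand00':((157,200),(187,520)),'stand10':((170,316),(353,490)),
'mugrim':((562,197),(262,140)),'trivetL':((643,235),(0,0))}
for k,(a,b) in P.items():
    if b!=(0,0): print(k,*tri(ds,[f1(a),f3(b)]))
Q={'barNear':((220,250),(363,312)),'barFar':((660,192),(322,92)),'footNear':((217,357),(365,415)),'footFar':((625,300),(318,195))}
for k,(a,b) in Q.items(): print(k,*tri(ds,[f2(a),f4(b)]))
for n in D:
    d=D[n]
    m=cv2.inRange(d['img'],(140,140,140),(255,255,255))
E
```

```text
cad00 [ 0.5715 -0.273   0.0881] [0.0027272258425809705, 0.002727225842581121]
cad01 [ 0.5756 -0.1117  0.0847] [0.0003750515845719452, 0.0003750515845718869]
cad11 [ 0.6957 -0.1171  0.0855] [0.0011902624634918472, 0.0011902624634919294]
cad10 [ 0.6899 -0.2775  0.0886] [0.0020197434630910955, 0.002019743463090953]
stand01 [ 0.3714 -0.276   0.0564] [0.0030533825156766874, 0.0030533825156765877]
stand11 [ 0.492  -0.2691  0.0517] [0.000118448999424782, 0.00011844899942484738]
stand00 [ 0.3738 -0.4339  0.0576] [0.0006026225283429091, 0.0006026225283430398]
stand10 [ 0.4966 -0.4275  0.054 ] [0.0010853243111531286, 0.001085324311153182]
mugrim [ 0.4757 -0.1263  0.1032] [0.0014850493867342867, 0.0014850493867342629]
barNear [0.597  0.0735 0.1514] [0.004028495951387309, 0.004028495951387526]
barFar [0.6142 0.396  0.1541] [0.001738273733577283, 0.001738273733577343]
footNear [0.5991 0.0747 0.0246] [0.0012740980885586812, 0.0012740980885583885]
footFar [0.6098 0.3972 0.0234] [0.001464229502155818, 0.001464229502155742]
```

```bash
python3 -m creep '[[[-0.033,-0.033,0],0,0],[[-0.033,-0.033,0],0,0],[[-0.033,-0.033,0],0,0],[[-0.033,-0.033,0],0,0],[[-0.033,-0.033,0],0,0],[[-0.033,-0.033,0],0,0],[[-0.033,-0.033,0],0,0],[[-0.033,-0.033,0],0,0],[[-0.033,-0.033,0],0,0],[[-0.033,-0.033,0],0,0]]' 25
```

```text
time_s: 1.25
ee_pos: [0.4187, -0.2288, 0.2315]
tcp_rot: [[0.299, -0.954, 0.0], [-0.954, -0.299, -0.0], [0.0, -0.0, -1.0]]
wrist_force: [0.9, -1.1, -0.5]
grip_width: 0.0854
```

```bash
python3 -m creep '[[[0,0,0],-8,0],[[0,0,0],-8,0],[[0,0,0],-8,0],[[0,0,0],-8,0],[[0,0,0],-8,0],[[0,0,0],-8,0],[[0,0,0],-8,0],[[0,0,0],-8,0],[[0,0,0],-8,0],[[0,0,0],0,0]]'
```

```text
time_s: 2.25
ee_pos: [0.418, -0.2306, 0.2313]
tcp_rot: [[1.0, -0.008, 0.0], [-0.008, -1.0, 0.0], [0.0, -0.0, -1.0]]
wrist_force: [0.5, 0.1, 0.6]
grip_width: 0.0852
```

```bash
cat > snap.py <<'E'
import sys,pickle
from h import *
tag=sys.argv[1]; D={}
for n in sys.argv[2:]:
    D[n]=grab(n,f'{n}_{tag}.png')
pickle.dump(D,open(f'd_{tag}.pkl','wb'))
E
python3 snap.py a wrist
```

```text
(no output)
```

View pics/wrist_a.png

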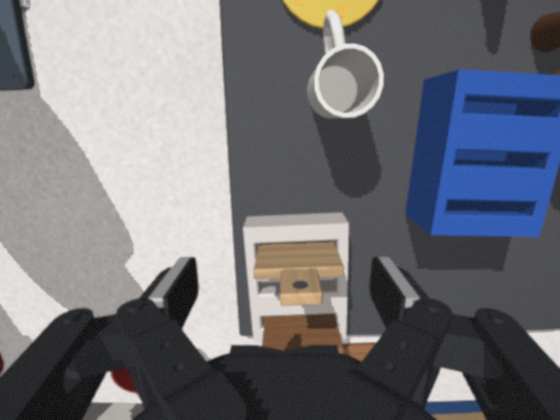

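```bash
python3 - <<'E'
from h import *
import pickle
d=pickle.load(open('d_a.pkl','rb'))['wrist']
print('mug rim c',onz(d,(348.5,80.5),.101),'L/R rim',onz(d,[(314,82),(383,79)],.101), 'handle end',onz(d,(331,16),.07))
print('caddy',onz(d,[(460,70),(540,236),(432,234)],.086))
print('slots',onz(d,[(464,97),(549,168),(454,157),(448,206),(535,213),(451,154)],.086))
print('stand',onz(d,[(245,220),(347,214)],.056))
print('board tab top', onz(d,[(280,275),(320,275),(321,303),(280,303)],.156))
print('body top',onz(d,[(258,244),(340,244),(256,262),(344,262)],.111))
E
```

```text
mug rim c [[ 0.4751 -0.1259  0.101 ]] L/R rim [[ 0.4453 -0.127   0.101 ]
 [ 0.5051 -0.1247  0.101 ]] handle end [[ 0.463  -0.0665  0.07  ]]
caddy [[ 0.5805 -0.1146  0.086 ]
 [ 0.6964 -0.2791  0.086 ]
 [ 0.5751 -0.2751  0.086 ]]
slots [[ 0.5877 -0.138   0.086 ]
 [ 0.6878 -0.2049  0.086 ]
 [ 0.5862 -0.194   0.086 ]
 [ 0.5877 -0.2442  0.086 ]
 [ 0.6841 -0.2528  0.086 ]
 [ 0.5828 -0.191   0.086 ]]
stand [[ 0.3737 -0.2679  0.056 ]
 [ 0.4899 -0.2617  0.056 ]]
board tab top [[ 0.4147 -0.282   0.156 ]
 [ 0.448  -0.2823  0.156 ]
 [ 0.4496 -0.3094  0.156 ]
 [ 0.4144 -0.309   0.156 ]]
body top [[ 0.393  -0.2736  0.111 ]
 [ 0.4725 -0.2743  0.111 ]
 [ 0.3904 -0.2929  0.111 ]
 [ 0.4774 -0.2937  0.111 ]]
```

```bash
python3 -m creep '[[[0.014,-0.026,0],0,0],[[0.014,-0.026,0],0,0],[[0.014,-0.026,0],0,0],[[0.015,-0.026,0],0,0],[[0,0,0.015],0,0],[[0,0,0.015],0,0],[[0,0,0.015],0,0],[[0,0,0.015],0,0],[[0,0,0],0,0],[[0,0,0],0,0]]' 25; python3 snap.py b wrist scene; python3 - <<'E'
from h import *
import pickle
D=pickle.load(open('d0.pkl','rb')); d=D['scene']
y=max(blobs(d,(20,120,80),(32,255,255)),key=lambda b:b[0][4]); c=max(cv2.findContours(y[2],0,1)[0],key=len);e=cv2.fitEllipse(c);print(onz(d,e[0],.024))
d=pickle.load(open('d_b.pkl','rb'))['wrist']
y=max(blobs(d,(20,120,80),(32,255,255)),key=lambda b:b[0][4]); print(y[:2])
E
```

```text
time_s: 3.3
ee_pos: [0.4762, -0.127, 0.1715]
tcp_rot: [[1.0, -0.013, -0.0], [-0.013, -1.0, 0.0], [-0.0, -0.0, -1.0]]
wrist_force: [-0.6, -0.0, 0.4]
grip_width: 0.0854
[[ 0.471  -0.0062  0.024 ]]
([207, 0, 132, 131, 14246], array([273.0968,  61.9617]))
```

View pics/wrist_b.png

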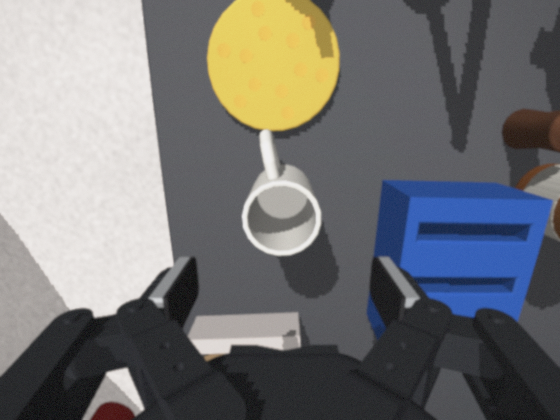

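```bash
python3 - <<'E'
from h import *
import pickle
d=pickle.load(open('d_b.pkl','rb'))['wrist']
y=max(blobs(d,(20,120,80),(32,255,255)),key=lambda b:b[0][4]); m=cv2.morphologyEx(y[2],3,np.ones((5,5)))
c=max(cv2.findContours(m,0,1)[0],key=len)[:,0]; h=cv2.convexHull(c)[:,0];P=onz(d,h[h[:,1]>3],.024)[:,:2]
A=np.c_[2*P,np.ones(len(P))];s=np.linalg.lstsq(A,(P**2).sum(1),rcond=None)[0];print('trivet',s[:2],np.sqrt(s[2]+s[:2]@s[:2]))
print('mug',onz(d,[(282,212),(243,212),(321,212)],.101))
E
```

```text
trivet [ 0.4683 -0.0051] 0.05982653351806972
mug [[ 0.4752 -0.1221  0.101 ]
 [ 0.4456 -0.1217  0.101 ]
 [ 0.5048 -0.1224  0.101 ]]
```

```bash
python3 -m creep '[[[-0.001,-0.003,0.02],0,0],[[0,0,0.02],0,0],[[0,0,0.02],0,0],[[0,0,0.02],0,0],[[0,0,0.02],0,0],[[0,0,0.02],0,0],[[0,0,0.005],0,0],[[0,0,0],0,0],[[0,0,0],0.0,0],[[0,0,0],0,0]]' 25 &&  python3 snap.py c scene wrist
```

```text
time_s: 4.4
ee_pos: [0.4759, -0.1243, 0.0473]
tcp_rot: [[1.0, -0.011, 0.002], [-0.011, -1.0, -0.0], [0.002, 0.0, -1.0]]
wrist_force: [-0.1, 0.2, 0.9]
grip_width: 0.0855
```

View pics/wrist_c.png

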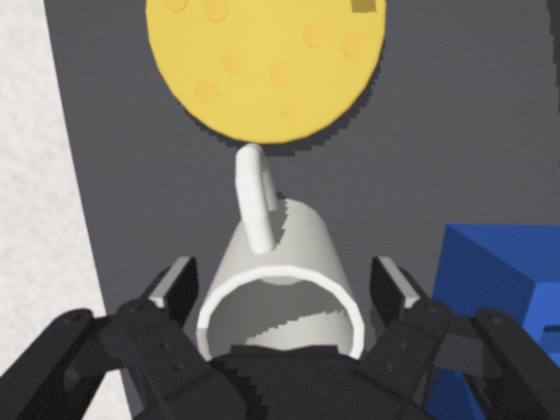

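View pics/scene_c.png

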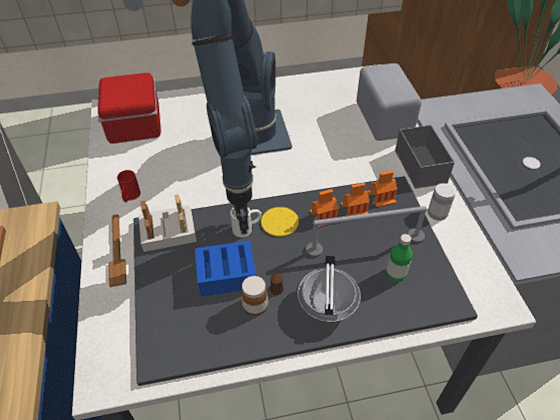

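```bash
python3 -m creep '[[[0,0,0],0,0.2],[[0,0,0],0,0.3],[[0,0,0],0,0.4],[[0,0,0],0,0.5],[[0,0,0],0,0.6],[[0,0,0],0,0.6],[[0,0,0],0,0.6],[[0,0,0],0,0.6],[[0,0,0],0,0.6],[[0,0,0],0,0.6]]' 25
```

```text
time_s: 5.5
ee_pos: [0.4747, -0.1243, 0.0468]
tcp_rot: [[1.0, -0.011, -0.001], [-0.011, -1.0, -0.001], [-0.001, 0.001, -1.0]]
wrist_force: [-2.9, -0.9, 8.5]
grip_width: 0.0605
```

```bash
python3 -m creep '[[[0,0,-0.01],0,0.6],[[0,0,-0.012],0,0.6],[[0,0,-0.013],0,0.6],[[-0.001,-0.01,0],0,0.6],[[-0.001,-0.02,0],0,0.6],[[-0.001,-0.025,0],0,0.6],[[-0.001,-0.025,0],0,0.6],[[-0.001,-0.02,0],0,0.6],[[-0.001,-0.012,0],0,0.6],[[0,-0.006,0],0,0.6]]' 25 && python3 snap.py d wrist scene
```

```text
time_s: 6.5
ee_pos: [0.4702, -0.0045, 0.0813]
tcp_rot: [[1.0, -0.008, -0.0], [-0.008, -1.0, 0.0], [-0.0, -0.0, -1.0]]
wrist_force: [-0.3, -0.9, -2.7]
grip_width: 0.0605
```

View pics/wrist_d.png

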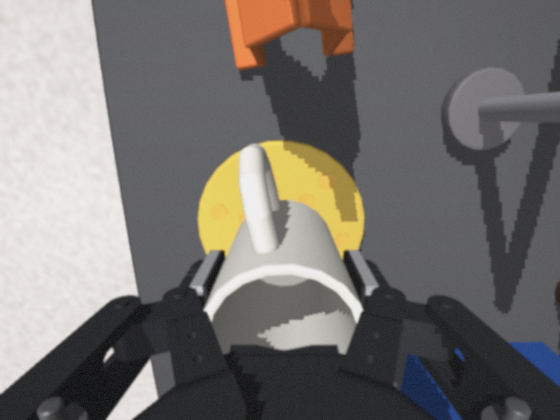

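View pics/scene_d.png

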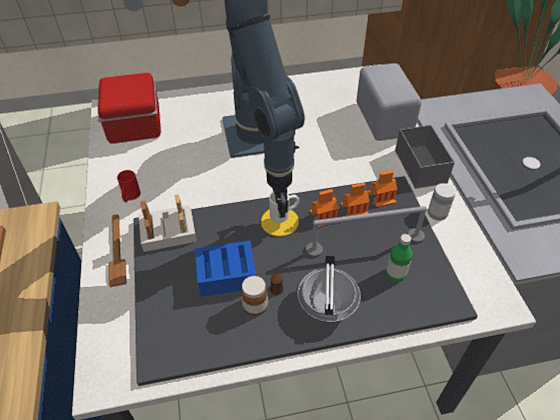

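```bash
python3 - <<'E'
from h import *
import pickle
d=pickle.load(open('d_d.pkl','rb'))['wrist']
print('far rim',onz(d,(283,264),.1355)-[0,.03,0])
y=max(blobs(d,(20,120,60),(32,255,255)),key=lambda b:b[0][4])
c=max(cv2.findContours(y[2],0,1)[0],key=len)[:,0]; h=cv2.convexHull(c)[:,0];P=onz(d,h[h[:,1]<240],.024)[:,:2]
A=np.c_[2*P,np.ones(len(P))];s=np.linalg.lstsq(A,(P**2).sum(1),rcond=None)[0];print('trivet',s[:2],np.sqrt(s[2]+s[:2]@s[:2]))
E
```

```text
far rim [[ 0.4704 -0.0084  0.1355]]
trivet [0.4851 0.0164] 0.037965525631220944
```

```bash
python3 -m creep '[[[-0.001,-0.001,0.006],0,0.6],[[0,0,0.006],0,0.6],[[0,0,0.006],0,0.6],[[0,0,0.004],0,0.6],[[0,0,0.002],0,0.6],[[0,0,0.001],0,0.6],[[0,0,0],0,0.6],[[0,0,0],0,0.6],[[0,0,0],0,0.6],[[0,0,0],0,0.6]]' 25
```

```text
time_s: 7.6
ee_pos: [0.4696, -0.005, 0.0565]
tcp_rot: [[1.0, -0.01, 0.0], [-0.01, -1.0, 0.0], [0.0, -0.0, -1.0]]
wrist_force: [-0.2, 0.4, -2.6]
grip_width: 0.0607
```

```bash
python3 -m creep '[[[0,0,0.001],0,0.6],[[0,0,0],0,0.6],[[0,0,0],0,0.6],[[0,0,0],0,0.6],[[0,0,0.0005],0,0.6],[[0,0,0],0,0.6],[[0,0,0],0,0.6],[[0,0,0],0,0.6],[[0,0,0],0,0.6],[[0,0,0],0,0.6]]' 25
```

```text
time_s: 8.6
ee_pos: [0.4695, -0.0051, 0.055]
tcp_rot: [[1.0, -0.01, 0.0], [-0.01, -1.0, -0.0], [0.0, 0.0, -1.0]]
wrist_force: [-1.6, -0.7, 6.5]
grip_width: 0.0602
```

```bash
python3 -m creep '[[[0,0,0],0,0.3],[[0,0,0],0,0.2],[[0,0,0],0,0.1],[[0,0,0],0,0],[[0,0,0],0,0],[[0,0,0],0,0],[[0,0,-0.01],0,0],[[0,0,-0.02],0,0],[[0,0,-0.03],0,0],[[0,0,-0.04],0,0]]' 25 && python3 -m creep '[[[0,0,-0.04],0,0],[[0,0.03,-0.03],0,0],[[0,0.04,0],0,0],[[0,0.04,0],0,0],[[0,0.02,0],0,0],[[0,0,0],0,0],[[0,0,0],0,0],[[0,0,0],0,0],[[0,0,0],0,0],[[0,0,0],0,0]]' 25 && python3 snap.py e wrist scene side
```

```text
time_s: 9.6
ee_pos: [0.4684, -0.0049, 0.1556]
tcp_rot: [[1.0, -0.01, -0.003], [-0.01, -1.0, 0.0], [-0.003, -0.0, -1.0]]
wrist_force: [1.3, -0.1, 0.3]
grip_width: 0.0856
time_s: 10.6
ee_pos: [0.4682, -0.1341, 0.2249]
tcp_rot: [[1.0, -0.009, 0.0], [-0.009, -1.0, 0.0], [0.0, -0.0, -1.0]]
wrist_force: [0.1, -1.0, -0.6]
grip_width: 0.0853
```

View pics/wrist_e.png

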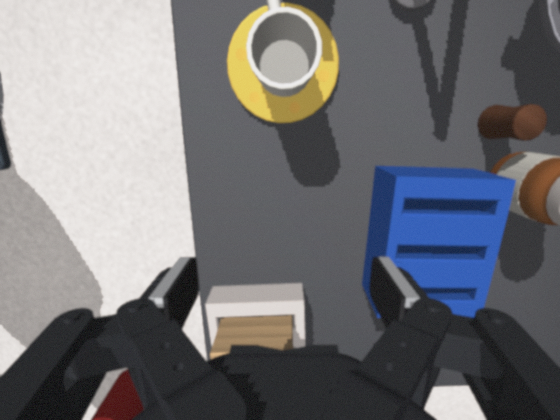

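View pics/scene_e.png

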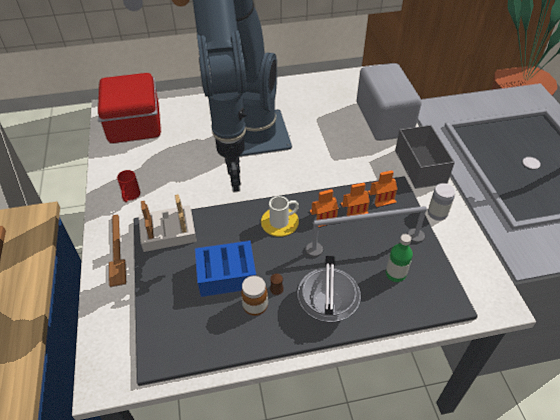

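```bash
python3 - <<'E'
from h import *
import pickle
d=pickle.load(open('d_e.pkl','rb'))['wrist']
print('mug',onz(d,[(284,51)],.109),onz(d,[(247,50),(322,50)],.109))
y=max(blobs(d,(20,120,60),(32,255,255)),key=lambda b:b[0][4])
c=max(cv2.findContours(y[2],0,1)[0],key=len)[:,0]; h=cv2.convexHull(c)[:,0];h=h[h[:,1]>12];P=onz(d,h,.024)[:,:2]
A=np.c_[2*P,np.ones(len(P))];s=np.linalg.lstsq(A,(P**2).sum(1),rcond=None)[0];print('trivet',s[:2],np.sqrt(s[2]+s[:2]@s[:2]))
# caddy corners
m=max(blobs(d,(105,120,130),(125,255,255)),key=lambda b:b[0][4])[2]
q=cv2.approxPolyDP(cv2.convexHull(max(cv2.findContours(m,0,1)[0],key=cv2.contourArea)),4,True)[:,0];print(q.tolist());print(onz(d,q,.086))
# slots: 
s=[(404,198),(496,200),(495,215),(402,212),(398,246),(488,247),(487,259),(396,258)]
print(onz(d,s,.086))
E
```

```text
mug [[ 0.4698 -0.0088  0.109 ]] [[ 0.4403 -0.0077  0.109 ]
 [ 0.5002 -0.0082  0.109 ]]
trivet [ 0.4684 -0.0052] 0.05978088689239825
[[381, 166], [474, 169], [514, 180], [484, 305], [473, 316], [453, 313], [385, 255]]
[[ 0.5623 -0.1052  0.086 ]
 [ 0.6546 -0.1084  0.086 ]
 [ 0.6978 -0.1195  0.086 ]
 [ 0.695  -0.2637  0.086 ]
 [ 0.6849 -0.2781  0.086 ]
 [ 0.6604 -0.2733  0.086 ]
 [ 0.5747 -0.1992  0.086 ]]
[[ 0.5881 -0.1372  0.086 ]
 [ 0.6832 -0.14    0.086 ]
 [ 0.6853 -0.156   0.086 ]
 [ 0.5876 -0.1518  0.086 ]
 [ 0.5875 -0.1891  0.086 ]
 [ 0.6849 -0.1917  0.086 ]
 [ 0.6866 -0.2058  0.086 ]
 [ 0.5868 -0.2029  0.086 ]]
```

```bash
python3 -c "
from h import *
print(np.array(r.get_state()['joints']))"
```

```text
[ 0.4407  0.3175 -0.341   1.9201  0.131   0.9254  0.0268]
```

```bash
python3 -m creep '[[[0,0,0],-8.5,0],[[0,0,0],-8.5,0],[[0,0,0],-8.5,0],[[0,0,0],-8.5,0],[[0,0,0],-8.5,0],[[0,0,0],-8.5,0],[[0,0,0],-8.5,0],[[0,0,0],-8.5,0],[[0,0,0],-8.5,0],[[0,0,0],-8.5,0]]' && python3 -m creep '[[[0,0,0],-5.5,0],[[-0.04,0,0],0,0],[[-0.04,0,0],0,0],[[-0.04,0,0],0,0],[[-0.04,-0.01,0],0,0],[[-0.04,-0.01,-0.02],0,0],[[0,0,-0.02],0,0],[[0,0,0],0,0],[[0,0,0],0,0],[[0,0,0],0,0]]' && python3 snap.py f wrist
```

```text
time_s: 11.75
ee_pos: [0.4681, -0.1349, 0.2248]
tcp_rot: [[0.091, 0.996, -0.0], [0.996, -0.091, 0.0], [0.0, -0.0, -1.0]]
wrist_force: [-0.3, -0.8, 0.2]
grip_width: 0.0851
time_s: 12.75
ee_pos: [0.4477, -0.334, 0.2641]
tcp_rot: [[0.0, 1.0, -0.001], [1.0, -0.0, 0.001], [0.001, -0.001, -1.0]]
wrist_force: [-0.1, 1.1, 0.0]
grip_width: 0.0852
```

View pics/wrist_f.png

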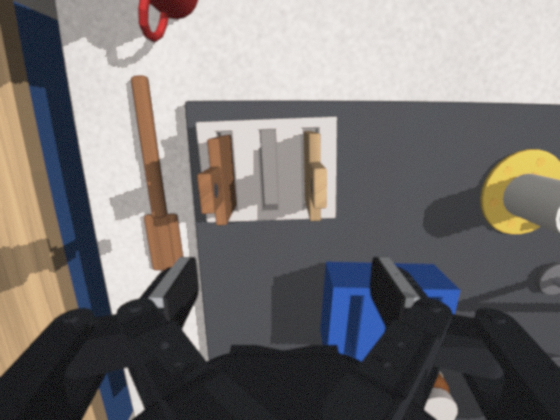

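```bash
python3 - <<'E'
import cv2
a=cv2.imread('pics/wrist_f.png')
cv2.imwrite('pics/z5.png',cv2.resize(a[110:240,180:350],None,fx=4.5,fy=4.5,interpolation=2))
E
```

```text
(no output)
```

View pics/z5.png

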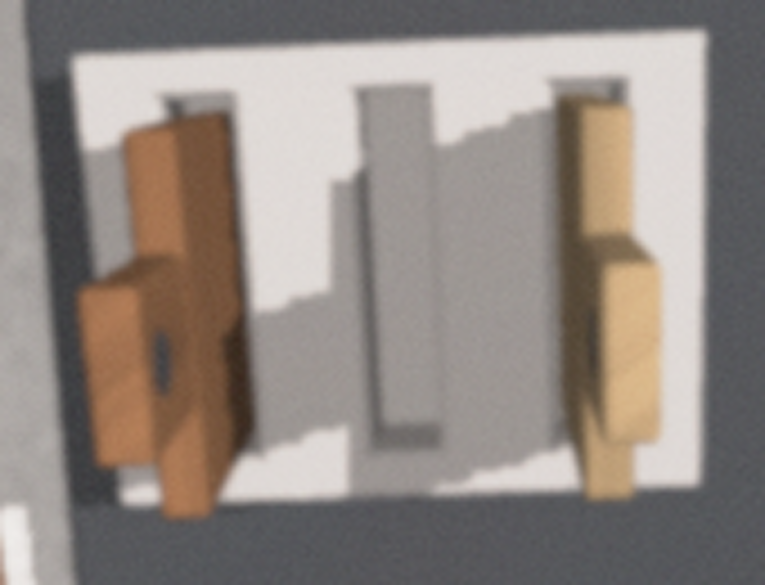

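```bash
python3 - <<'E'
from h import *
import pickle
d=pickle.load(open('d_f.pkl','rb'))['wrist']
f=lambda P:[(180+(x+.5)/4.5-.5,110+(y+.5)/4.5-.5) for x,y in P]
for nm,P in [('pale',[(603,260),(660,264),(660,440),(608,440)]),('brown',[(78,292),(135,284),(155,465),(97,467)])]:
    q=onz(d,f(P),.156); print(nm,q[:,:2].tolist(),q.mean(0)); v=(q[2]+q[3]-q[0]-q[1]);print('yaw',np.degrees(np.arctan2(v[1],v[0])))
for nm,P in [('pale body',[(582,105),(632,105),(634,497),(585,497)]),('brown body',[(125,135),(178,125),(213,517),(163,517)])]:
    q=onz(d,f(P),.111); print(nm,q[:,:2].tolist(),q.mean(0)); v=(q[2]+q[3]-q[0]-q[1]);print('yaw',np.degrees(np.arctan2(v[1],v[0])))
q=onz(d,f([(72,55),(707,30),(702,487)]),.056);print('stand',q)
E
```

```text
pale [[0.4141782527362225, -0.3090931631720849], [0.41493119001544465, -0.2982250442269535], [0.4498340217764326, -0.2968252847951882], [0.44983032863159, -0.30710541240012784]] [ 0.4322 -0.3028  0.156 ]
yaw 2.7487968159372036
brown [[0.42019857236704405, -0.4094975072641932], [0.41868325309393506, -0.39840429653423887], [0.4549845410885134, -0.39699209641497957], [0.45540295563766753, -0.4086267830586235]] [ 0.4373 -0.4034  0.156 ]
yaw 1.8286313724285315
pale body [[0.3873108743593485, -0.30997670740656297], [0.3872922797902402, -0.2991100535872792], [0.47721633219844156, -0.2955947225219222], [0.47720771798812817, -0.3071666840083692]] [ 0.4323 -0.303   0.111 ]
yaw 2.014597614066322
brown body [[0.3935098745329311, -0.40980851343995733], [0.39142357886835066, -0.39803661643255334], [0.4822073685587952, -0.3952744554244545], [0.48221537880593346, -0.40718429232146214]] [ 0.4373 -0.4026  0.111 ]
yaw 1.718901234947351
stand [[ 0.3767 -0.4361  0.056 ]
 [ 0.3708 -0.274   0.056 ]
 [ 0.4932 -0.2694  0.056 ]]
```

```bash
python3 -m creep '[[[0.031,-0.0155,0],-2.2,0.5],[[0,0,0.03],0,0.5],[[0,0,0.03],0,0.5],[[0,0,0.03],0,0.5],[[0,0,0],0,0.5],[[0,0,0],0,0.5],[[0,0,0],0,0.5],[[0,0,0],0,0.5],[[0,0,0],0,0.5],[[0,0,0],0,0.5]]' 40 && python3 snap.py g wrist
```

```text
time_s: 13.8
ee_pos: [0.4325, -0.3041, 0.1754]
tcp_rot: [[-0.037, 0.999, 0.001], [0.999, 0.037, -0.001], [-0.001, 0.001, -1.0]]
wrist_force: [-0.9, 0.8, 0.6]
grip_width: 0.0428
```

View pics/wrist_g.png

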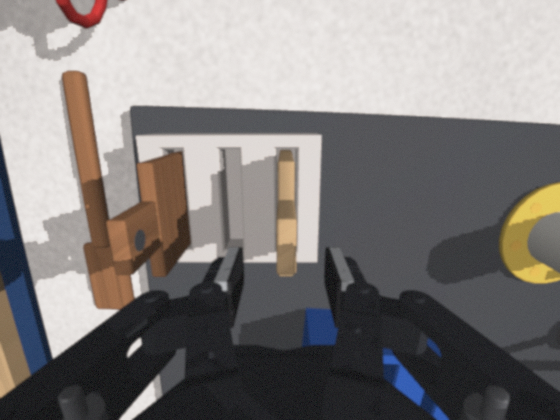

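```bash
python3 -m creep '[[[0.001,0,0.02],0,0.5],[[0,0,0.02],0,0.5],[[0,0,0.017],0,0.5],[[0,0,0],0,0.6],[[0,0,0],0,0.7],[[0,0,0],0,0.8],[[0,0,0],0,1],[[0,0,0],0,1],[[0,0,0],0,1],[[0,0,0],0,1]]' 40 && python3 snap.py h scene
```

```text
time_s: 14.85
ee_pos: [0.4329, -0.3032, 0.1188]
tcp_rot: [[-0.037, 0.999, 0.002], [0.999, 0.037, -0.001], [-0.001, 0.001, -1.0]]
wrist_force: [-0.1, 0.8, 6.2]
grip_width: 0.0113
```

View pics/scene_h.png

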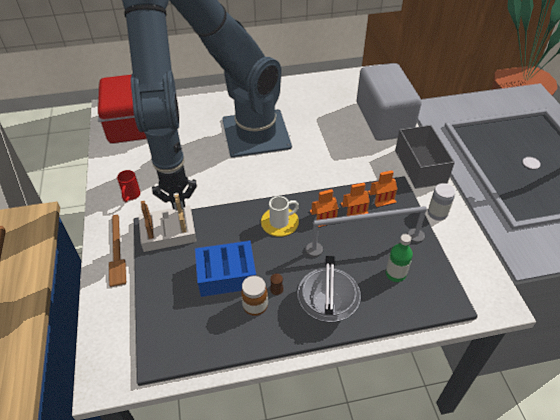

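```bash
python3 -m creep '[[[0,0,-0.01],0,1],[[0,0,-0.02],0,1],[[0,0,-0.025],0,1],[[0,0,-0.025],0,1],[[0,0,-0.015],0,1],[[0.02,0.03,0],0,1],[[0.025,0.035,0],0,1],[[0.03,0.04,0],0,1],[[0.03,0.04,0],0,1],[[0.025,0.035,0],0,1]]' 40 && python3 -m creep '[[[0.019,0.029,0],3.9,1],[[0,0,0],0,1],[[0,0,0],0,1],[[0,0,0],0,1],[[0,0,0],0,1],[[0,0,0],0,1],[[0,0,0],0,1],[[0,0,0],0,1],[[0,0,0],0,1],[[0,0,0],0,1]]' 40 && python3 snap.py i wrist scene side
```

```text
time_s: 15.9
ee_pos: [0.6089, -0.1642, 0.2136]
tcp_rot: [[-0.038, 0.999, 0.001], [0.999, 0.038, 0.001], [0.001, 0.001, -1.0]]
wrist_force: [0.5, -0.9, -0.7]
grip_width: 0.0113
time_s: 16.9
ee_pos: [0.6357, -0.1464, 0.2128]
tcp_rot: [[0.031, 1.0, 0.0], [1.0, -0.031, 0.0], [0.0, 0.0, -1.0]]
wrist_force: [0.4, -0.1, -2.5]
grip_width: 0.0113
```

View pics/wrist_i.png

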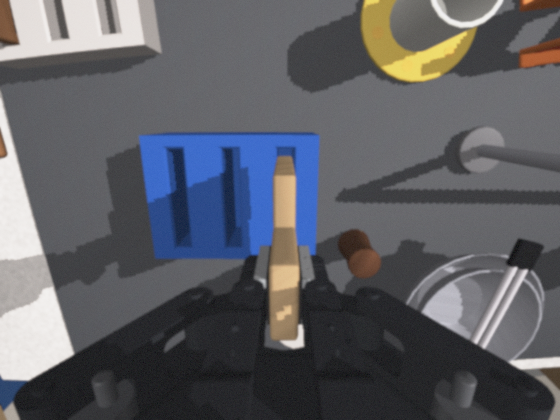

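View pics/scene_i.png

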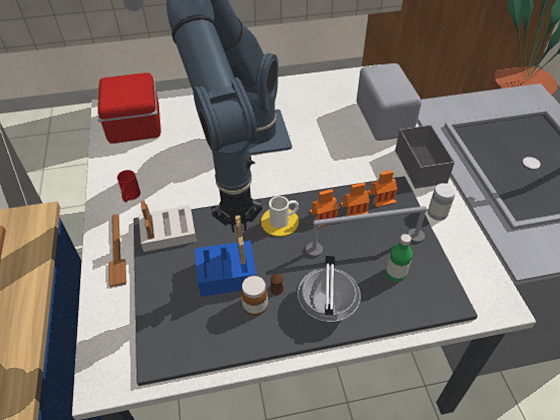

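```bash
python3 - <<'E'
import cv2
a=cv2.imread('pics/wrist_i.png')
cv2.imwrite('pics/z6.png',cv2.resize(a[120:270,135:330],None,fx=4,fy=4,interpolation=2))
E
```

```text
(no output)
```

View pics/z6.png

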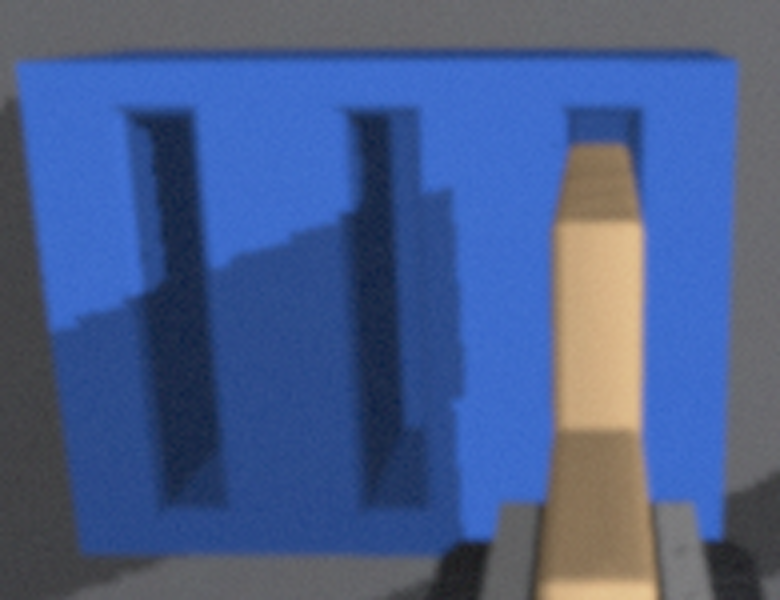

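```bash
python3 - <<'E'
from h import *
import pickle
d=pickle.load(open('d_i.pkl','rb'))['wrist']
f=lambda P:[(135+(x+.5)/4-.5,120+(y+.5)/4-.5) for x,y in P]
for z in (.084,.086):
  q=onz(d,f([(568,107),(641,107),(347,107),(420,107),(427,508),(362,508),(122,107),(193,107),(228,508),(160,508),(18,62),(737,62),(82,553)]),z)
  print(q[:,:2].tolist())
  far=q[:2].mean(0);m=q[2:6].mean(0);n=q[6:10].mean(0)
  v=q[4:6].mean(0)-q[2:4].mean(0);w=q[8:10].mean(0)-q[6:8].mean(0)
  print('farend',far,'mid',m,'near',n,'pitch',np.linalg.norm(m-n),'yaws',[np.degrees(np.arctan2(u[1],u[0])) for u in (v,w)], 'pitchdir',np.degrees(np.arctan2(-(m-n)[0],(m-n)[1])))
  print('pred far',2*m-n)
print('board bottom',onz(d,f([(570,147),(627,147)]),.120))
print('body top',onz(d,f([(556,220),(642,220),(553,430),(643,430)]),.205))
E
```

```text
[[0.586135812706577, -0.1519329954092412], [0.5866525802036494, -0.1353876144551183], [0.5844673083937328, -0.20211785177764996], [0.5850363341409783, -0.18551040284474207], [0.6837590039641208, -0.19104653092058674], [0.6832819131581124, -0.20738344400429043], [0.5825926618311122, -0.2536860094412428], [0.5832048855165165, -0.23733474181632586], [0.6823269724813819, -0.2412221159906765], [0.6818566845381753, -0.25850557707653304], [0.5716523366771314, -0.27616409419495014], [0.5773347801747579, -0.1136203121723527], [0.6937999006108835, -0.28048074713714827]]
farend [ 0.5864 -0.1437  0.084 ] mid [ 0.6341 -0.1965  0.084 ] near [ 0.6325 -0.2477  0.084 ] pitch 0.05119885353838648 yaws [np.float64(-3.129926931037759), np.float64(-2.513034177526254)] pitchdir -1.8365497225769072
pred far [ 0.6358 -0.1453  0.084 ]
[[0.5859683043992658, -0.1518791233284152], [0.5864812565369057, -0.13545589900303662], [0.5843121188636361, -0.20169345858975593], [0.5848769434222149, -0.18520862454128695], [0.6828707313562262, -0.19070387868718602], [0.6823971629716494, -0.20692017428665482], [0.5824513130523896, -0.2528808820588199], [0.5830590166133162, -0.23665033789952125], [0.6814492727420522, -0.24050901110136944], [0.6809824569938855, -0.2576648662200297], [0.571591761695149, -0.2751930082853857], [0.5772322509976666, -0.11384930745102387], [0.6928374948000521, -0.2794777908359416]]
farend [ 0.5862 -0.1437  0.086 ] mid [ 0.6336 -0.1961  0.086 ] near [ 0.632  -0.2469  0.086 ] pitch 0.05082084596266688 yaws [np.float64(-3.1299269310377453), np.float64(-2.5130341775262632)] pitchdir -1.836549722576858
pred far [ 0.6352 -0.1453  0.086 ]
board bottom [[ 0.591  -0.1509  0.12  ]
 [ 0.5913 -0.1396  0.12  ]]
body top [[ 0.5903 -0.1508  0.205 ]
 [ 0.5906 -0.1397  0.205 ]
 [ 0.619  -0.1524  0.205 ]
 [ 0.6194 -0.1401  0.205 ]]
```

```bash
python3 -m creep '[[[0.0015,-0.001,0],0.3,1],[[0,0,0.01],0,1],[[0,0,0.01],0,1],[[0,0,0.01],0,1],[[0,0,0.005],0,1],[[0,0,0.005],0,1],[[0,0,0.004],0,1],[[0,0,0],0,1],[[0,0,0],0,1],[[0,0,0],0,1]]' 40
```

```text
time_s: 18.05
ee_pos: [0.6349, -0.1448, 0.1692]
tcp_rot: [[0.037, 0.999, 0.001], [0.999, -0.037, -0.0], [-0.0, 0.001, -1.0]]
wrist_force: [-0.3, -0.2, -1.5]
grip_width: 0.0117
```

```bash
python3 -m creep '[[[0,0,0.008],0,1],[[0,0,0.008],0,1],[[0,0,0.008],0,1],[[0,0,0.008],0,1],[[0,0,0.008],0,1],[[0,0,0.006],0,1],[[0,0,0.002],0,1],[[0,0,0],0,1],[[0,0,0],0,1],[[0,0,0],0,1]]' 40
```

```text
time_s: 19.05
ee_pos: [0.635, -0.1448, 0.1212]
tcp_rot: [[0.037, 0.999, 0.001], [0.999, -0.037, -0.0], [-0.0, 0.001, -1.0]]
wrist_force: [0.1, -1.0, -1.0]
grip_width: 0.0114
```

```bash
python3 -m creep '[[[0,0,0.001],0,1],[[0,0,0.001],0,1],[[0,0,0.001],0,1],[[0,0,0.0005],0,1],[[0,0,0],0,1],[[0,0,0],0,0.7],[[0,0,0],0,0.6],[[0,0,0],0,0.6],[[0,0,0],0,0.6],[[0,0,0],0,0.6]]' 40
```

```text
time_s: 20.05
ee_pos: [0.6347, -0.1448, 0.1171]
tcp_rot: [[0.037, 0.999, -0.0], [0.999, -0.037, 0.0], [0.0, -0.0, -1.0]]
wrist_force: [0.5, -0.1, 0.3]
grip_width: 0.0343
```

```bash
python3 -m creep '[[[0,0,-0.02],0,0.55],[[0,0,-0.03],0,0.5],[[0,0,-0.04],-3.9,0.5],[[-0.0315,-0.0256,0],0,0.5],[[-0.0315,-0.0256,0],0,0.5],[[-0.0315,-0.0256,0],0,0.5],[[-0.0315,-0.0256,0],0,0.5],[[-0.0315,-0.0256,0],0,0.5],[[-0.0315,-0.0256,0],0,0.5],[[-0.0315,-0.0256,0],0,0.5]]' 40 && python3 -m creep '[[[-0.0315,-0.0256,0],0,0.5],[[0,0,0.01],0,0.5],[[0,0,0.01],0,0.5],[[0,0,0],0,0.5],[[0,0,0],0,0.5],[[0,0,0],0,0.5],[[0,0,0],0,0.5],[[0,0,0],0,0.5],[[0,0,0],0,0.5],[[0,0,0],0,0.5]]' && python3 snap.py j wrist scene
```

```text
time_s: 21.05
ee_pos: [0.4614, -0.3721, 0.2074]
tcp_rot: [[-0.032, 1.0, 0.0], [1.0, 0.032, -0.0], [-0.0, 0.0, -1.0]]
wrist_force: [0.1, -0.0, 0.3]
grip_width: 0.0428
time_s: 22.05
ee_pos: [0.438, -0.4031, 0.1874]
tcp_rot: [[-0.032, 1.0, 0.0], [1.0, 0.032, -0.0], [-0.0, 0.0, -1.0]]
wrist_force: [-0.6, -0.5, -0.2]
grip_width: 0.0427
```

View pics/wrist_j.png

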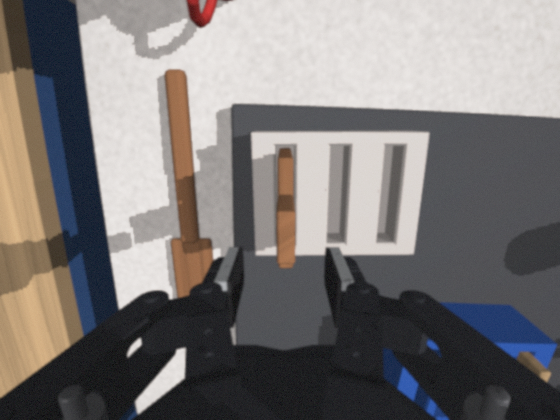

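View pics/scene_j.png

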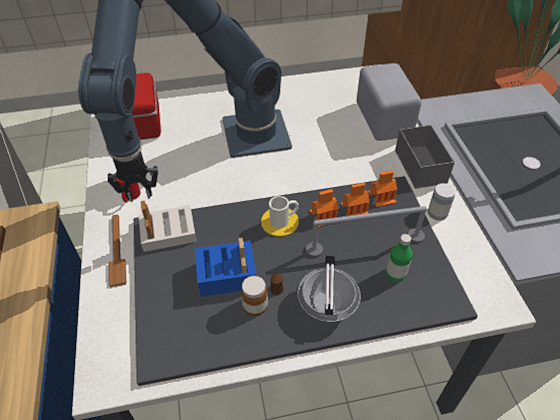

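```bash
python3 -m creep '[[[0.0005,0,0.025],0,0.5],[[0,0,0.025],0,0.5],[[0,0,0.019],0,0.5],[[0,0,0],0,0.6],[[0,0,0],0,0.7],[[0,0,0],0,0.8],[[0,0,0],0,1],[[0,0,0],0,1],[[0,0,0],0,1],[[0,0,0],0,1]]' 40
```

```text
time_s: 23.15
ee_pos: [0.4386, -0.4029, 0.1196]
tcp_rot: [[-0.031, 1.0, 0.002], [1.0, 0.031, -0.001], [-0.001, 0.002, -1.0]]
wrist_force: [-0.5, 1.6, 6.6]
grip_width: 0.0117
```

```bash
python3 -m creep '[[[0,0,-0.01],0,1],[[0,0,-0.02],0,1],[[0,0,-0.025],0,1],[[0,0,-0.025],0,1],[[0,0,-0.015],0,1],[[0.02,0.025,0],0,1],[[0.025,0.035,0],0,1],[[0.03,0.04,0],0,1],[[0.03,0.04,0],0,1],[[0.026,0.035,0],0,1]]' 40 && python3 -m creep '[[[0.02,0.024,0],3.9,1],[[0,0,0],0,1],[[0,0,0],0,1],[[0,0,0],0,1],[[0,0,0],0,1],[[0,0,0],0,1],[[0,0,0],0,1],[[0,0,0],0,1],[[0,0,0],0,1],[[0,0,0],0,1]]' 40 && python3 snap.py k wrist scene side;  python3 - <<'E'
import cv2
a=cv2.imread('pics/wrist_k.png')
cv2.imwrite('pics/z7.png',cv2.resize(a[120:270,210:410],None,fx=4,fy=4,interpolation=2))
E
```

```text
time_s: 24.15
ee_pos: [0.6104, -0.2641, 0.2142]
tcp_rot: [[-0.032, 0.999, 0.001], [0.999, 0.032, 0.0], [0.0, 0.001, -1.0]]
wrist_force: [0.5, -1.1, -1.5]
grip_width: 0.0118
time_s: 25.15
ee_pos: [0.632, -0.2455, 0.2133]
tcp_rot: [[0.037, 0.999, -0.0], [0.999, -0.037, 0.0], [0.0, -0.0, -1.0]]
wrist_force: [-0.8, 0.9, -1.3]
grip_width: 0.0117
```

View pics/z7.png

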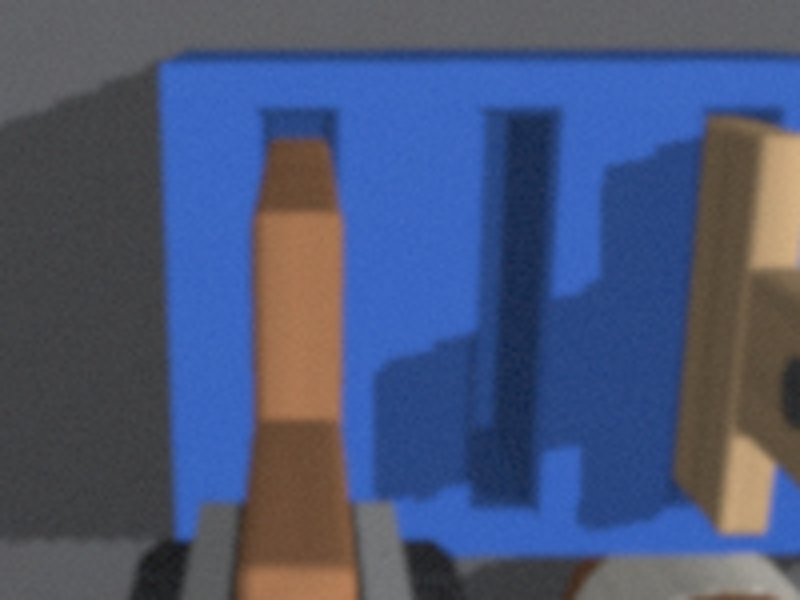

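```bash
python3 - <<'E'
from h import *
import pickle
d=pickle.load(open('d_k.pkl','rb'))['wrist']
f=lambda P:[(210+(x+.5)/4-.5,120+(y+.5)/4-.5) for x,y in P]
print('slot end',onz(d,f([(262,108),(338,108)]),.086)[:,:2].tolist(),'mid',onz(d,f([(484,108),(560,108)]),.086)[:,:2].tolist())
print('board bottom',onz(d,f([(271,142),(329,142)]),.120)[:,:2].tolist())
E
```

```text
slot end [[0.5825785374344631, -0.2520889700020753], [0.5832043620805042, -0.23495868924890567]] mid [[0.5843581152565294, -0.202013259294668], [0.5849342887821292, -0.18481336356771638]]
board bottom [[0.5864312346489272, -0.24949663931443847], [0.5868517125501088, -0.23798508883030764]]
```

```bash
python3 -m creep '[[[0,0,0.01],0,1],[[0,0,0.01],0,1],[[0,0,0.01],0,1],[[0,0,0.005],0,1],[[0,0,0.005],0,1],[[0,0,0.004],0,1],[[0,0,0],0,1],[[0,0,0],0,1],[[0,0,0],0,1],[[0,0,0],0,1]]' 40
```

```text
time_s: 26.3
ee_pos: [0.6323, -0.2455, 0.1697]
tcp_rot: [[0.037, 0.999, 0.001], [0.999, -0.037, -0.0], [-0.0, 0.001, -1.0]]
wrist_force: [-0.9, 0.3, -1.4]
grip_width: 0.0118
```

```bash
python3 -m creep '[[[0,0,0.008],0,1],[[0,0,0.008],0,1],[[0,0,0.008],0,1],[[0,0,0.008],0,1],[[0,0,0.008],0,1],[[0,0,0.006],0,1],[[0,0,0.002],0,1],[[0,0,0],0,1],[[0,0,0],0,1],[[0,0,0],0,1]]' 40
```

```text
time_s: 27.3
ee_pos: [0.6323, -0.2455, 0.1217]
tcp_rot: [[0.037, 0.999, 0.001], [0.999, -0.037, -0.0], [-0.0, 0.001, -1.0]]
wrist_force: [0.7, 0.5, -1.4]
grip_width: 0.0116
```

```bash
python3 -m creep '[[[0,0,0.001],0,1],[[0,0,0.001],0,1],[[0,0,0.001],0,1],[[0,0,0],0,1],[[0,0,0],0,0.7],[[0,0,0],0,0.6],[[0,0,0],0,0.6],[[0,0,-0.02],0,0.5],[[0,0,-0.03],0,0.5],[[0,0,-0.04],0,0.5]]' 40 && python3 -m creep '[[[0,0,-0.02],8.5,0.5],[[0,0,-0.02],8.5,0.5],[[0,0,0],8.5,0.5],[[0,0,0],8.5,0.5],[[0,0,0],8.5,0.5],[[0,0,0],8.5,0.5],[[0,0,0],8.5,0.5],[[0,0,0],8.5,0.5],[[0,0,0],8.5,0.5],[[0,0,0],8.5,0.5]]' && python3 -m creep '[[[-0.02,-0.03,0],2.9,0.5],[[-0.02,-0.04,0],0,0.5],[[-0.02,-0.04,0],0,0.5],[[-0.02,-0.04,0],0,0.5],[[-0.02,-0.04,0],0,0.5],[[-0.02,-0.04,0],0,0.5],[[-0.01,-0.04,0],0,0.5],[[0,-0.04,0],0,0.5],[[0,0,0],0,0.5],[[0,0,0],0,0.5]]' && python3 snap.py l wrist scene side
```

```text
time_s: 28.3
ee_pos: [0.6311, -0.2453, 0.2075]
tcp_rot: [[0.036, 0.999, -0.003], [0.999, -0.036, 0.001], [0.001, -0.003, -1.0]]
wrist_force: [0.2, -0.2, -0.0]
grip_width: 0.0424
time_s: 29.3
ee_pos: [0.6321, -0.2453, 0.2481]
tcp_rot: [[0.999, 0.045, -0.0], [0.045, -0.999, 0.0], [-0.0, -0.0, -1.0]]
wrist_force: [0.4, -1.3, 0.3]
grip_width: 0.0428
time_s: 30.3
ee_pos: [0.5005, 0.0644, 0.2484]
tcp_rot: [[1.0, 0.003, 0.0], [0.003, -1.0, 0.0], [0.0, -0.0, -1.0]]
wrist_force: [0.3, -1.1, -0.4]
grip_width: 0.0427
```

View pics/wrist_l.png

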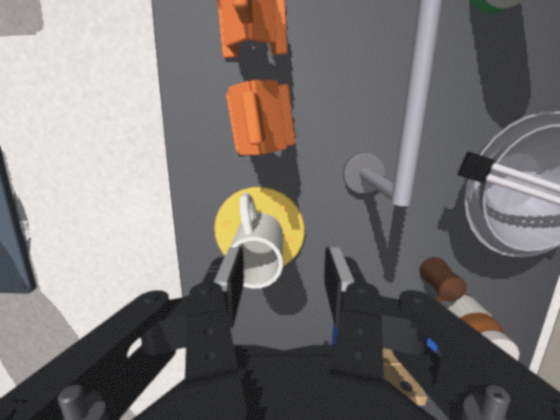

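View pics/scene_l.png

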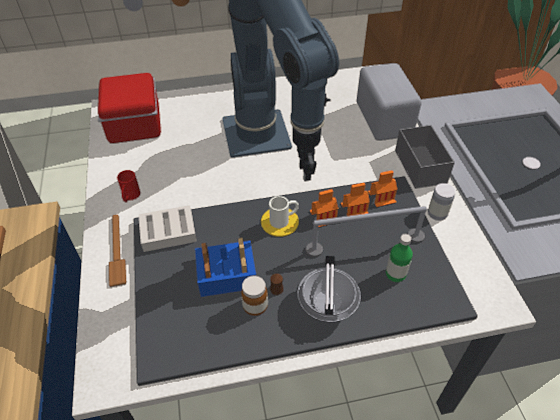

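```bash
python3 -m creep '[[[0,-0.04,0],0,0.5],[[0,-0.04,0],0,0.5],[[0,-0.03,-0.01],0,0.5],[[0,0,-0.02],0,0.5],[[0,0,-0.02],0,0.5],[[0,0,0],0,0.5],[[0,0,0],0,0.5],[[0,0,0],0,0.5],[[0,0,0],0,0.5],[[0,0,0],0,0.5]]' && python3 snap.py m wrist scene side;  python3 - <<'E'
import cv2
a=cv2.imread('pics/wrist_m.png')
cv2.imwrite('pics/z8.png',cv2.resize(a[0:240,160:480],None,fx=2.5,fy=2.5,interpolation=2))
E
```

```text
time_s: 31.45
ee_pos: [0.5004, 0.1731, 0.2977]
tcp_rot: [[1.0, -0.0, -0.001], [-0.0, -1.0, -0.0], [-0.001, 0.0, -1.0]]
wrist_force: [-0.6, 0.2, 0.7]
grip_width: 0.0429
```

View pics/z8.png

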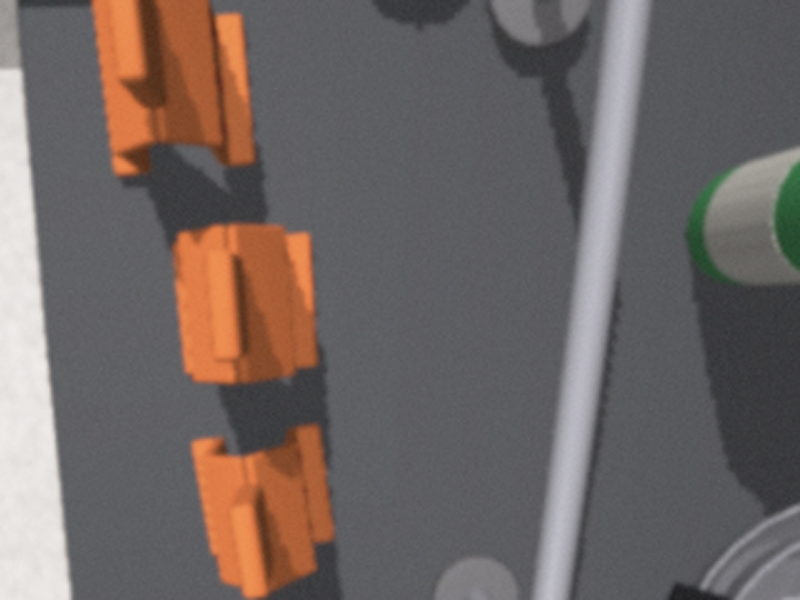

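```bash
python3 - <<'E'
from h import *
import pickle
d=pickle.load(open('d_m.pkl','rb'))['wrist']
f=lambda P:[(160+(x+.5)/2.5-.5,(y+.5)/2.5-.5) for x,y in P]
for nm,P in [('g1',[(233,502),(257,496),(268,597),(244,597)]),('g2',[(208,250),(233,249),(242,357),(217,359)])]:
    q=onz(d,f(P),.131); v=q[0]+q[1]-q[2]-q[3]; print(nm,q[:,:2].tolist(),q.mean(0),'yaw',np.degrees(np.arctan2(-v[0],v[1])),'len',np.linalg.norm(v)/2)
q=onz(d,f([(554,598),(592,300),(629,0),(534,598),(573,598),(609,0),(649,0)]),.146);print('bar',q); v=q[2]-q[0];print(np.degrees(np.arctan2(-v[0],v[1])))
D=pickle.load(open('d0.pkl','rb'))
X=proj(D['scene'],[[.5,.1,.016]]);print(X)
E
python3 - <<'E'
import cv2
a=cv2.imread('pics/scene_m.png')
cv2.imwrite('pics/z9.png',cv2.resize(a[160:270,290:450],None,fx=5,fy=5,interpolation=2))
E
```

```text
g1 [[0.4669172122784886, 0.16078747322590026], [0.47743515117682733, 0.16348665015574892], [0.48141850903305683, 0.11618335323405665], [0.4705388178640966, 0.11617588656150499]] [0.4741 0.1392 0.131 ] yaw 4.729833161704252 len 0.04611448062592625
g2 [[0.4599557082334651, 0.2646410643565605], [0.4699136944831581, 0.2649812040004423], [0.4724502015550233, 0.2227554537816671], [0.46210335847390693, 0.22196637190694438]] [0.4661 0.2436 0.131 ] yaw 3.157941404256315 len 0.04251478123845645
bar [[0.6061 0.1218 0.146 ]
 [0.6094 0.2458 0.146 ]
 [0.6131 0.3486 0.146 ]
 [0.5974 0.1219 0.146 ]
 [0.6144 0.1218 0.146 ]
 [0.6059 0.3484 0.146 ]
 [0.6202 0.3487 0.146 ]]
-1.761132708877262
[[314.1273 224.4285]]
```

View pics/z9.png

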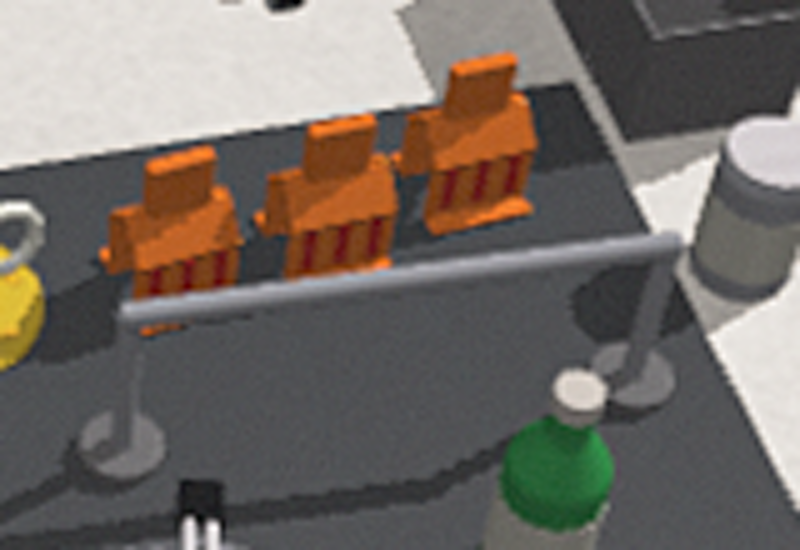

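```bash
python3 -m creep '[[[-0.026,0.034,0],-4.5,0.5],[[0,0,0.04],0,0.5],[[0,0,0.04],0,0.5],[[0,0,0.04],0,0.5],[[0,0,0.02],0,0.5],[[0,0,0],0,0.5],[[0,0,0],0,0.5],[[0,0,0],0,0.5],[[0,0,0],0,0.5],[[0,0,0],0,0.5]]' 40 && python3 snap.py n wrist
```

```text
time_s: 32.6
ee_pos: [0.475, 0.1396, 0.1592]
tcp_rot: [[0.997, 0.078, 0.002], [0.078, -0.997, 0.0], [0.002, -0.0, -1.0]]
wrist_force: [0.1, -0.1, 0.1]
grip_width: 0.0426
```

View pics/wrist_n.png

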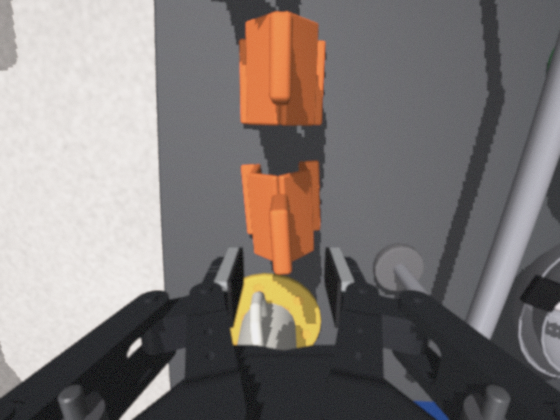

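```bash
python3 - <<'E'
from h import *
import pickle
d=pickle.load(open('d_n.pkl','rb'))['wrist']
q=onz(d,[(271,197),(289,197),(292,271),(273,272)],.131);print(q[:,:2].tolist(),q.mean(0)); v=q[0]+q[1]-q[2]-q[3];print(np.degrees(np.arctan2(-v[0],v[1])),np.linalg.norm(v)/2)
E
```

```text
[[0.46556787541216577, 0.1666184811480143], [0.4763069352310497, 0.1674569600303915], [0.4823782854014402, 0.1183099721689277], [0.47016020088835736, 0.11663334319705604]] [0.4736 0.1423 0.131 ]
6.139716978408703 0.04985201186107083
```

```bash
python3 -m creep '[[[-0.001,0,0.02],-1,0.5],[[0,0,0.02],0,0.5],[[0,0,0.017],0,0.5],[[0,0,0],0,0.6],[[0,0,0],0,0.7],[[0,0,0],0,0.8],[[0,0,0],0,1],[[0,0,0],0,1],[[0,0,0],0,1],[[0,0,0],0,1]]' 40
```

```text
time_s: 33.65
ee_pos: [0.4739, 0.1395, 0.102]
tcp_rot: [[0.995, 0.096, 0.001], [0.096, -0.995, 0.0], [0.001, -0.0, -1.0]]
wrist_force: [-0.7, -0.7, 6.1]
grip_width: 0.0111
```

```bash
python3 -m creep '[[[0,0,-0.015],0,1],[[0,0,-0.03],0,1],[[0,0,-0.04],0,1],[[0,0,-0.04],0,1],[[0,0,-0.03],0,1],[[0.03,0.003,0],0,1],[[0.04,0.004,0],0,1],[[0.04,0.004,0],0,1],[[0.02,0.002,0],0,1],[[0,0,0],7.5,1]]' 40 && python3 -m creep '[[[0,0,0],0,1],[[0,0,0],0,1],[[0,0,0],0,1],[[0,0,0],0,1],[[0,0,0],0,1],[[0,0,0],0,1],[[0,0,0],0,1],[[0,0,0],0,1],[[0,0,0],0,1],[[0,0,0],0,1]]' && python3 snap.py o wrist scene side; python3 - <<'E'
import cv2
b=cv2.imread('pics/side_o.png');cv2.imwrite('pics/z10.png',cv2.resize(b[80:240,200:360],None,fx=3.7,fy=3.7,interpolation=2))
E
```

```text
time_s: 34.65
ee_pos: [0.6065, 0.1381, 0.2552]
tcp_rot: [[0.999, -0.037, -0.0], [-0.037, -0.999, 0.0], [-0.0, -0.0, -1.0]]
wrist_force: [-0.5, 0.9, -1.1]
grip_width: 0.0112
time_s: 35.65
ee_pos: [0.6042, 0.1389, 0.2563]
tcp_rot: [[0.999, -0.035, -0.0], [-0.035, -0.999, 0.0], [-0.0, -0.0, -1.0]]
wrist_force: [0.1, -0.2, -1.8]
grip_width: 0.0113
```

View pics/wrist_o.png

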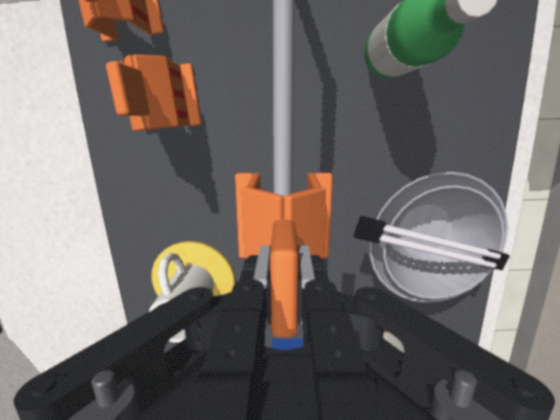

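View pics/z10.png

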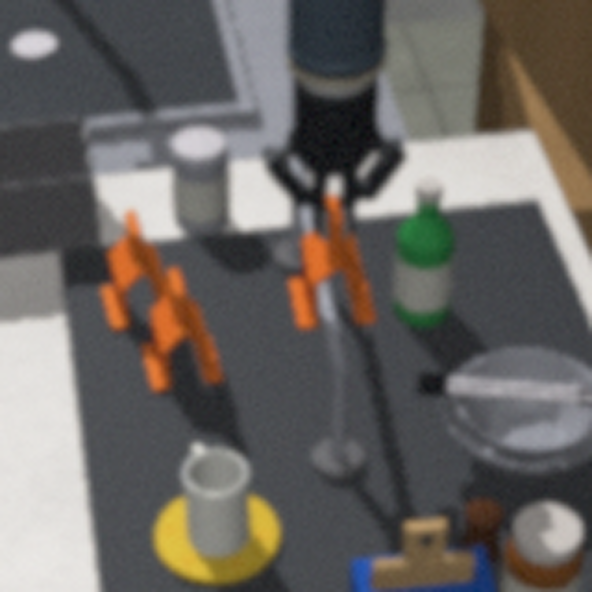

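```bash
python3 - <<'E'
from h import *
import pickle
d=pickle.load(open('d_o.pkl','rb'))['wrist']
g=cv2.cvtColor(d['img'],7).astype(float)
S=cv2.cvtColor(d['img'],cv2.COLOR_RGB2HSV)
for row in (2,40,80,120,160,185):
    G=np.abs(np.diff(g[row,250:320])); 
    m=np.where(g[row,260:310]>105)[0]; print(row,260+m.min(),260+m.max(), onz(d,((520+m.min()+m.max())/2,row),.148))
print('foot',onz(d,[(237,176),(331,176)],.171))
E
```

```text
2 273 291 [[0.6087 0.2965 0.148 ]]
40 273 291 [[0.6077 0.2704 0.148 ]]
80 273 290 [[0.6063 0.2416 0.148 ]]
120 273 290 [[0.6052 0.211  0.148 ]]
160 273 290 [[0.604  0.1783 0.148 ]]
185 273 289 [[0.6027 0.1566 0.148 ]]
foot [[0.5689 0.17   0.171 ]
 [0.6425 0.1675 0.171 ]]
```

```bash
python3 -m creep '[[[-0.0025,0,0],0.4,1],[[0,0,0.015],0,1],[[0,0,0.015],0,1],[[0,0,0.015],0,1],[[0,0,0.015],0,1],[[0,0,0.01],0,1],[[0,0,0.005],0,1],[[0,0,0],0,1],[[0,0,0],0,1],[[0,0,0],0,1]]' 40
```

```text
time_s: 36.8
ee_pos: [0.6021, 0.1392, 0.182]
tcp_rot: [[0.999, -0.042, 0.001], [-0.042, -0.999, 0.0], [0.001, -0.0, -1.0]]
wrist_force: [-0.9, 0.1, -1.2]
grip_width: 0.0116
```

```bash
python3 -m creep '[[[0,0,0.003],0,1],[[0,0,0.002],0,1],[[0,0,0.001],0,1],[[0,0,0],0,1],[[0,0,0.001],0,1],[[0,0,0],0,1],[[0,0,0],0,1],[[0,0,0],0,1],[[0,0,0],0,1],[[0,0,0],0,1]]' 40
```

```text
time_s: 37.8
ee_pos: [0.6021, 0.1391, 0.1745]
tcp_rot: [[0.999, -0.042, 0.001], [-0.042, -0.999, 0.0], [0.001, -0.0, -1.0]]
wrist_force: [2.5, -0.5, 1.6]
grip_width: 0.0116
```

```bash
python3 -m creep '[[[0.0007,0,0.0005],0,1],[[0,0,0],0,1],[[0,0,0],0,1],[[0,0,0],0,1],[[0,0,0],0,1],[[0,0,0],0,1],[[0,0,0],0,1],[[0,0,0],0,1],[[0,0,0],0,1],[[0,0,0],0,1]]' 40
```

```text
time_s: 38.8
ee_pos: [0.6026, 0.1391, 0.174]
tcp_rot: [[0.999, -0.042, 0.0], [-0.042, -0.999, 0.0], [0.0, -0.0, -1.0]]
wrist_force: [2.1, 0.3, 5.3]
grip_width: 0.0116
```

Contact with both sides, light. Release and rise.

```bash
python3 -m creep '[[[0.0003,0,0],0,0.8],[[0,0,0],0,0.7],[[0,0,0],0,0.6],[[0,0,0],0,0.5],[[0,0,0],0,0.5],[[0,0,-0.01],0,0.5],[[0,0,-0.02],0,0.5],[[0,0,-0.03],0,0.5],[[0,0,-0.03],0,0.5],[[0,0,-0.02],0,0.5]]' 40 && python3 -m creep '[[[-0.04,0,-0.01],0,0.5],[[-0.04,0,0],0,0.5],[[-0.04,0,0],0,0.5],[[0,-0.02,0],0,0.5],[[0,0,0],0,0.5],[[0,0,0],0,0.5],[[0,0,0],0,0.5],[[0,0,0],0,0.5],[[0,0,0],0,0.5],[[0,0,0],0,0.5]]' && python3 snap.py p wrist scene side; python3 - <<'E'
import cv2
b=cv2.imread('pics/side_p.png');c=cv2.imread('pics/scene_p.png')
cv2.imwrite('pics/z11.png',cv2.hconcat([cv2.resize(b[80:240,200:360],(400,400),interpolation=2),cv2.resize(c[150:290,300:440],(400,400),interpolation=2)]))
E
```

```text
time_s: 39.8
ee_pos: [0.6031, 0.1392, 0.2869]
tcp_rot: [[0.999, -0.042, 0.003], [-0.042, -0.999, 0.001], [0.003, -0.001, -1.0]]
wrist_force: [1.0, 1.0, -0.1]
grip_width: 0.0429
time_s: 40.8
ee_pos: [0.4838, 0.1637, 0.2936]
tcp_rot: [[0.999, -0.042, -0.0], [-0.042, -0.999, -0.0], [-0.0, 0.0, -1.0]]
wrist_force: [-0.1, -0.2, -0.5]
grip_width: 0.0425
```

View pics/wrist_p.png

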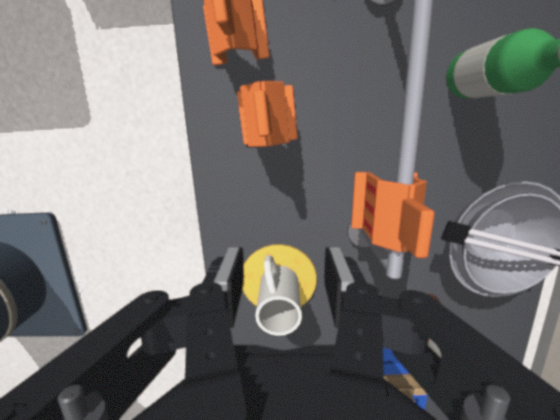

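View pics/z11.png

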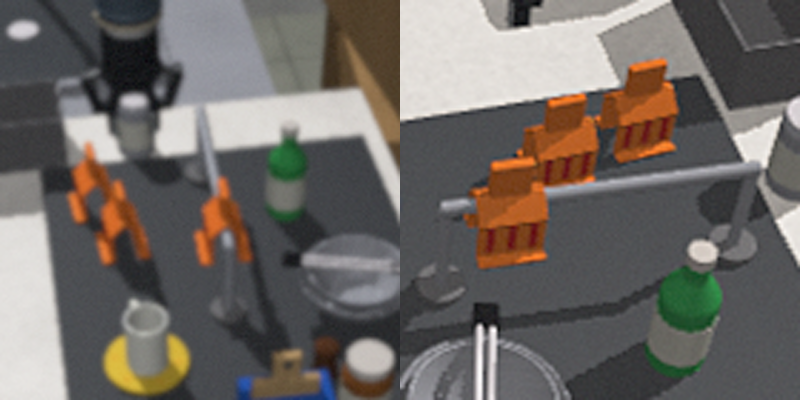

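```bash
python3 -m creep '[[[0,-0.03,0],0,0.5],[[0,-0.04,0],0,0.5],[[-0.01,0,0],0,0.5],[[0,0,0.01],0,0.5],[[0,0,0.02],0,0.5],[[0,0,0],0,0.5],[[0,0,0],0,0.5],[[0,0,0],0,0.5],[[0,0,0],0,0.5],[[0,0,0],0,0.5]]' && python3 snap.py q wrist; python3 - <<'E'
import cv2
a=cv2.imread('pics/wrist_q.png');cv2.imwrite('pics/z12.png',cv2.resize(a[0:250,160:460],None,fx=2.4,fy=2.4,interpolation=2))
E
```

```text
time_s: 41.95
ee_pos: [0.4769, 0.2343, 0.2643]
tcp_rot: [[0.999, -0.042, 0.001], [-0.042, -0.999, 0.0], [0.001, -0.0, -1.0]]
wrist_force: [-0.4, 0.6, 0.0]
grip_width: 0.0427
```

View pics/z12.png

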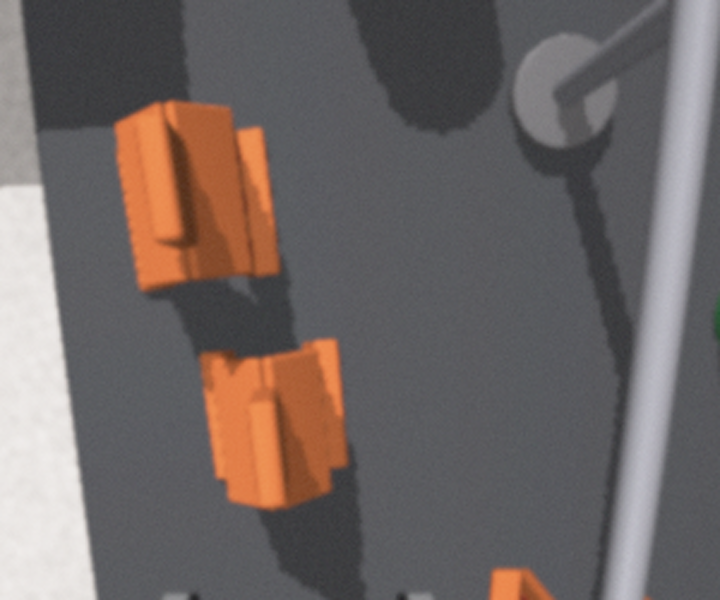

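```bash
python3 - <<'E'
from h import *
import pickle
d=pickle.load(open('d_q.pkl','rb'))['wrist']
f=lambda P:[(160+(x+.5)/2.4-.5,(y+.5)/2.4-.5) for x,y in P]
for nm,P in [('g2',[(250,403),(276,402),(284,507),(259,508)]),('g3',[(137,108),(162,105),(182,237),(156,241)])]:
    q=onz(d,f(P),.131); v=q[0]+q[1]-q[2]-q[3]; print(nm,q[:,:2].tolist(),q.mean(0),'yaw',np.degrees(np.arctan2(-v[0],v[1])),'len',np.linalg.norm(v)/2)
E
```

```text
g2 [[0.4598288263280687, 0.2640018445542378], [0.4700298056896246, 0.2639589366903709], [0.47111397991224135, 0.2208080775769543], [0.4608768545216157, 0.22081347323937597]] [0.4655 0.2424 0.131 ] yaw 1.414668310564585 len 0.04318277723262731
g3 [[0.4260819984937639, 0.3707512532336417], [0.4350331322766813, 0.3712726857656445], [0.4384423628048209, 0.3265998408984953], [0.4287033942779546, 0.32565341386828944]] [0.4321 0.3486 0.131 ] yaw 3.8432486215156736 len 0.04498650964814467
```

```bash
python3 -m creep '[[[-0.0116,-0.0082,0],-4.7,0.5],[[0,0,0.04],0,0.5],[[0,0,0.04],0,0.5],[[0,0,0.02],0,0.5],[[0,0,0],0,0.5],[[0,0,0],0,0.5],[[0,0,0],0,0.5],[[0,0,0],0,0.5],[[0,0,0],0,0.5],[[0,0,0],0,0.5]]' 40 && python3 snap.py r wrist scene
```

```text
time_s: 43.0
ee_pos: [0.4656, 0.2431, 0.1644]
tcp_rot: [[0.999, 0.04, 0.001], [0.04, -0.999, 0.0], [0.001, -0.0, -1.0]]
wrist_force: [-0.4, 0.4, -0.6]
grip_width: 0.0427
```

View pics/wrist_r.png

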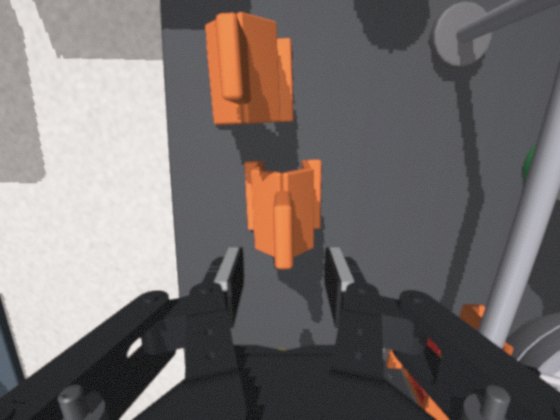

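```bash
python3 -m creep '[[[0,0,0.022],0,0.5],[[0,0,0.022],0,0.5],[[0,0,0.018],0,0.5],[[0,0,0],0,0.6],[[0,0,0],0,0.7],[[0,0,0],0,0.8],[[0,0,0],0,1],[[0,0,0],0,1],[[0,0,0],0,1],[[0,0,0],0,1]]' 40
```

```text
time_s: 44.1
ee_pos: [0.4657, 0.2432, 0.1026]
tcp_rot: [[0.999, 0.04, 0.001], [0.04, -0.999, 0.001], [0.001, -0.001, -1.0]]
wrist_force: [-1.7, -1.3, 6.4]
grip_width: 0.0117
```

```bash
python3 -m creep '[[[0,0,-0.015],0,1],[[0,0,-0.03],0,1],[[0,0,-0.04],0,1],[[0,0,-0.04],0,1],[[0,0,-0.03],0,1],[[0.03,0.003,0],0,1],[[0.04,0.003,0],0,1],[[0.04,0.003,0],0,1],[[0.0306,0.0036,0],0,1],[[0,0,0],4.7,1]]' 40 && python3 -m creep '[[[0,0,0],0,1],[[0,0,0],0,1],[[0,0,0],0,1],[[0,0,0],0,1],[[0,0,0],0,1],[[0,0,0],0,1],[[0,0,0],0,1],[[0,0,0],0,1],[[0,0,0],0,1],[[0,0,0],0,1]]' && python3 snap.py s wrist scene side; python3 - <<'E'
from h import *
import pickle
d=pickle.load(open('d_s.pkl','rb'))['wrist']
g=cv2.cvtColor(d['img'],7).astype(float)
for row in (2,40,80,120,160):
    m=np.where(g[row,260:310]>105)[0]; print(row,260+m.min(),260+m.max(), onz(d,((520+m.min()+m.max())/2,row),.148))
E
```

```text
time_s: 45.1
ee_pos: [0.61, 0.234, 0.2556]
tcp_rot: [[0.999, -0.046, 0.0], [-0.046, -0.999, -0.001], [0.001, 0.001, -1.0]]
wrist_force: [0.3, 0.0, -0.7]
grip_width: 0.0114
time_s: 46.1
ee_pos: [0.6063, 0.236, 0.2568]
tcp_rot: [[0.999, -0.042, -0.0], [-0.042, -0.999, -0.0], [-0.0, 0.0, -1.0]]
wrist_force: [-0.4, 1.0, -0.9]
grip_width: 0.0112
2 274 292 [[0.6127 0.3937 0.148 ]]
40 262 305 [[0.6119 0.3676 0.148 ]]
80 274 292 [[0.6103 0.3387 0.148 ]]
120 275 292 [[0.6094 0.308  0.148 ]]
160 275 291 [[0.6076 0.2753 0.148 ]]
```

View pics/wrist_s.png

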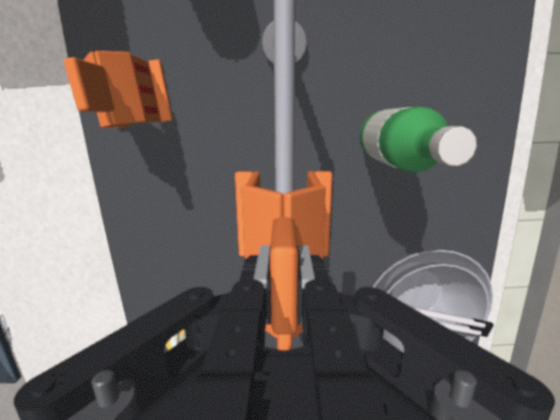

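```bash
python3 -m creep '[[[-0.0003,0,0.015],0,1],[[0,0,0.015],0,1],[[0,0,0.015],0,1],[[0,0,0.015],0,1],[[0,0,0.01],0,1],[[0,0,0.006],0,1],[[0,0,0.003],0,1],[[0,0,0],0,1],[[0,0,0],0,1],[[0,0,0],0,1]]' 40
```

```text
time_s: 47.25
ee_pos: [0.6063, 0.2362, 0.1784]
tcp_rot: [[0.999, -0.042, 0.001], [-0.042, -0.999, 0.0], [0.001, -0.0, -1.0]]
wrist_force: [0.3, 0.1, -1.2]
grip_width: 0.0115
```

```bash
python3 -m creep '[[[0,0,0.001],0,1],[[0,0,0.001],0,1],[[0,0,0.001],0,1],[[0,0,0],0,1],[[0,0,0],0,1],[[0,0,0],0,1],[[0,0,0],0,1],[[0,0,0],0,1],[[0,0,0],0,1],[[0,0,0],0,1]]' 40
```

```text
time_s: 48.25
ee_pos: [0.6063, 0.2361, 0.1749]
tcp_rot: [[0.999, -0.042, 0.0], [-0.042, -0.999, 0.0], [0.0, -0.0, -1.0]]
wrist_force: [3.9, 0.0, -0.3]
grip_width: 0.0116
```

```bash
python3 -m creep '[[[0.001,0,0.0005],0,1],[[0,0,0],0,1],[[0,0,0],0,1],[[0,0,0],0,1],[[0,0,0.0005],0,1],[[0,0,0],0,1],[[0,0,0],0,1],[[0,0,0],0,1],[[0,0,0],0,1],[[0,0,0],0,1]]' 40
```

```text
time_s: 49.25
ee_pos: [0.607, 0.2361, 0.1742]
tcp_rot: [[0.999, -0.042, 0.0], [-0.042, -0.999, 0.0], [0.0, -0.0, -1.0]]
wrist_force: [-0.2, -0.5, 5.9]
grip_width: 0.0114
```

Good. Release, retreat, and look for the third grip.

```bash
python3 -m creep '[[[0,0,0],0,0.8],[[0,0,0],0,0.7],[[0,0,0],0,0.6],[[0,0,0],0,0.5],[[0,0,0],0,0.5],[[0,0,-0.01],0,0.5],[[0,0,-0.02],0,0.5],[[0,0,-0.03],0,0.5],[[0,0,-0.03],0,0.5],[[0,0,-0.02],0,0.5]]' 40 && python3 -m creep '[[[-0.04,0,0],0,0.5],[[-0.04,0,0],0,0.5],[[-0.04,-0.02,0],0,0.5],[[-0.02,-0.03,0],0,0.5],[[0,-0.03,0],0,0.5],[[0,0,0],0,0.5],[[0,0,0],0,0.5],[[0,0,0],0,0.5],[[0,0,0],0,0.5],[[0,0,0],0,0.5]]' && python3 snap.py t wrist scene side; python3 - <<'E'
import cv2
b=cv2.imread('pics/side_t.png');c=cv2.imread('pics/scene_t.png')
cv2.imwrite('pics/z13.png',cv2.hconcat([cv2.resize(b[80:240,200:360],(400,400),interpolation=2),cv2.resize(c[150:290,300:440],(400,400),interpolation=2)]))
a=cv2.imread('pics/wrist_t.png');cv2.imwrite('pics/z14.png',cv2.resize(a[60:260,160:430],None,fx=2.9,fy=2.9,interpolation=2))
E
```

```text
time_s: 50.25
ee_pos: [0.6074, 0.2364, 0.287]
tcp_rot: [[0.999, -0.042, 0.003], [-0.042, -0.999, 0.001], [0.003, -0.001, -1.0]]
wrist_force: [0.3, -0.8, -0.1]
grip_width: 0.0427
time_s: 51.25
ee_pos: [0.4709, 0.3209, 0.2839]
tcp_rot: [[0.999, -0.043, 0.0], [-0.043, -0.999, -0.0], [0.0, 0.0, -1.0]]
wrist_force: [-0.0, -0.4, 0.1]
grip_width: 0.0427
```

View pics/z14.png

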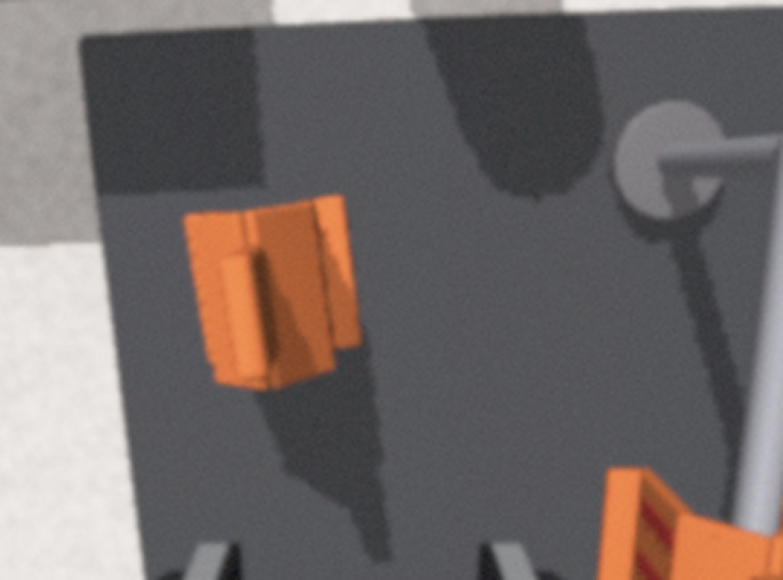

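View pics/z13.png

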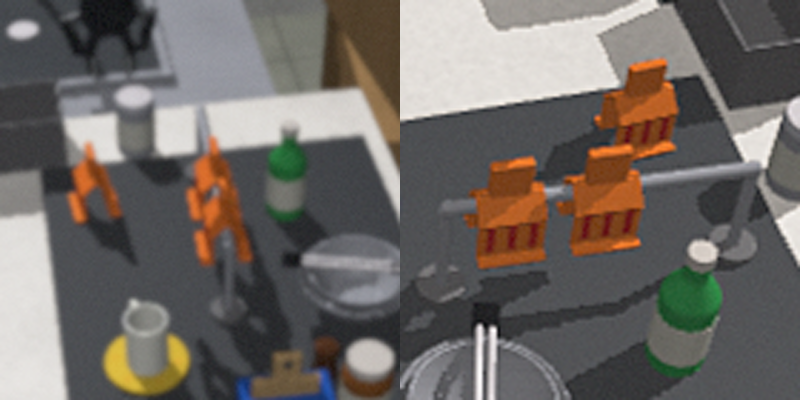

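```bash
python3 - <<'E'
from h import *
import pickle
d=pickle.load(open('d_t.pkl','rb'))['wrist']
f=lambda P:[(160+(x+.5)/2.9-.5,60+(y+.5)/2.9-.5) for x,y in P]
for nm,P in [('g3',[(220,258),(252,254),(270,377),(239,378)])]:
    q=onz(d,f(P),.131); v=q[0]+q[1]-q[2]-q[3]; print(nm,q[:,:2].tolist(),q.mean(0),'yaw',np.degrees(np.arctan2(-v[0],v[1])),'len',np.linalg.norm(v)/2)
E
```

```text
g3 [[0.4254457840606467, 0.3676656347051874], [0.43648397433260394, 0.36851149146338885], [0.4395122011237302, 0.32530916213731714], [0.42847722502917185, 0.3254298293892012]] [0.4325 0.3467 0.131 ] yaw 4.056888384972399 len 0.042826377457332865
```

```bash
python3 -m creep '[[[-0.0395,-0.0249,0],-6.4,0.5],[[0,0,0.04],0,0.5],[[0,0,0.04],0,0.5],[[0,0,0.04],0,0.5],[[0,0,0],0,0.5],[[0,0,0],0,0.5],[[0,0,0],0,0.5],[[0,0,0],0,0.5],[[0,0,0],0,0.5],[[0,0,0],0,0.5]]' 40 && python3 snap.py u wrist scene
```

```text
time_s: 52.4
ee_pos: [0.4324, 0.3486, 0.1647]
tcp_rot: [[0.998, 0.07, 0.001], [0.07, -0.998, 0.001], [0.001, -0.001, -1.0]]
wrist_force: [-0.1, 0.0, 0.2]
grip_width: 0.0426
```

View pics/wrist_u.png

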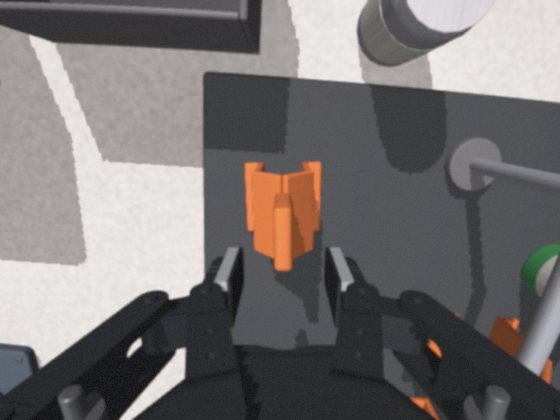

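```bash
python3 -m creep '[[[0,0,0.022],0,0.5],[[0,0,0.022],0,0.5],[[0,0,0.018],0,0.5],[[0,0,0],0,0.6],[[0,0,0],0,0.7],[[0,0,0],0,0.8],[[0,0,0],0,1],[[0,0,0],0,1],[[0,0,0],0,1],[[0,0,0],0,1]]' 40
```

```text
time_s: 53.5
ee_pos: [0.4323, 0.3487, 0.1027]
tcp_rot: [[0.998, 0.07, 0.001], [0.07, -0.998, 0.001], [0.001, -0.001, -1.0]]
wrist_force: [-1.2, -0.8, 6.9]
grip_width: 0.0113
```

```bash
python3 - <<'E'
from h import *
import pickle
d=pickle.load(open('d_s.pkl','rb'))['wrist']
print(onz(d,[(453,145)],.186)); d=pickle.load(open('d_t.pkl','rb'))['scene']
p=(260+ (400-260),241); print(onz(d,(403.5,240),.186))
E
python3 -m creep '[[[0,0,-0.015],0,1],[[0,0,-0.03],0,1],[[0,0,-0.04],0,1],[[0,0,-0.04],0,1],[[0,0,-0.03],0,1],[[0.03,0.005,0],0,1],[[0.04,0.006,0],0,1],[[0.04,0.006,0],0,1],[[0.04,0.006,0],0,1],[[0.0276,0.0042,0],0,1]]' 40 && python3 -m creep '[[[0,0,0],6.4,1],[[0,0,0],0,1],[[0,0,0],0,1],[[0,0,0],0,1],[[0,0,0],0,1],[[0,0,0],0,1],[[0,0,0],0,1],[[0,0,0],0,1],[[0,0,0],0,1],[[0,0,0],0,1]]' && python3 snap.py v wrist scene side; python3 - <<'E'
from h import *
import pickle
d=pickle.load(open('d_v.pkl','rb'))['wrist']
g=cv2.cvtColor(d['img'],7).astype(float)
for row in (100,120,140,160,180):
    m=np.where(g[row,260:310]>105)[0]; print(row,260+m.min(),260+m.max(), onz(d,((520+m.min()+m.max())/2,row),.148))
E
```

```text
[[0.7309 0.2863 0.186 ]]
[[0.7386 0.2779 0.186 ]]
time_s: 54.5
ee_pos: [0.6138, 0.3322, 0.2564]
tcp_rot: [[0.998, 0.068, 0.001], [0.068, -0.998, -0.001], [0.0, 0.001, -1.0]]
wrist_force: [1.1, 1.0, -0.9]
grip_width: 0.0115
time_s: 55.5
ee_pos: [0.6111, 0.3336, 0.2568]
tcp_rot: [[0.999, -0.042, -0.0], [-0.042, -0.999, -0.0], [-0.0, 0.0, -1.0]]
wrist_force: [0.3, 0.2, -1.3]
grip_width: 0.0114Traceback (most recent call last):
  File "<stdin>", line 6, in <module>
    return umr_minimum(a, axis, None, out, keepdims, initial, where)
ValueError: zero-size array to reduction operation minimum which has no identity
```

View pics/wrist_v.png

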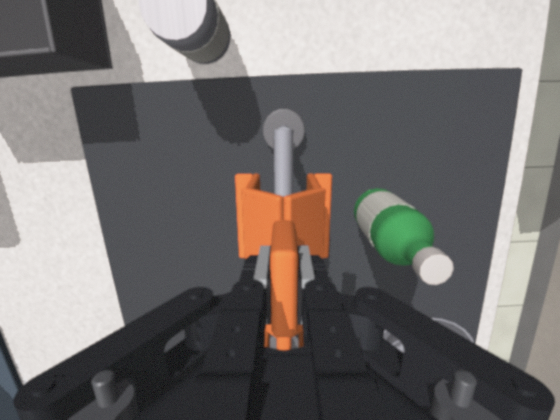

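```bash
python3 -m creep '[[[0.0003,0,0.015],0,1],[[0,0,0.015],0,1],[[0,0,0.015],0,1],[[0,0,0.015],0,1],[[0,0,0.01],0,1],[[0,0,0.006],0,1],[[0,0,0.003],0,1],[[0,0,0],0,1],[[0,0,0],0,1],[[0,0,0],0,1]]' 40
```

```text
time_s: 56.65
ee_pos: [0.6117, 0.3338, 0.1785]
tcp_rot: [[0.999, -0.042, 0.001], [-0.042, -0.999, 0.001], [0.001, -0.001, -1.0]]
wrist_force: [-0.4, -0.1, -0.8]
grip_width: 0.0114
```

```bash
python3 -m creep '[[[0,0,0.001],0,1],[[0,0,0.001],0,1],[[0,0,0.001],0,1],[[0,0,0],0,1],[[0,0,0],0,1],[[0,0,0],0,1],[[0,0,0],0,1],[[0,0,0],0,1],[[0,0,0],0,1],[[0,0,0],0,1]]' 40
```

```text
time_s: 57.65
ee_pos: [0.6114, 0.3336, 0.1748]
tcp_rot: [[0.999, -0.042, 0.0], [-0.042, -0.999, 0.0], [0.0, -0.0, -1.0]]
wrist_force: [0.2, 0.5, -1.0]
grip_width: 0.0118
```

```bash
python3 -m creep '[[[0,0,0.0005],0,1],[[0,0,0],0,1],[[0,0,0],0,1],[[0,0,0],0,1],[[0,0,0.0005],0,1],[[0,0,0],0,1],[[0,0,0],0,1],[[0,0,0],0,1],[[0,0,0],0,1],[[0,0,0],0,1]]' 40
```

```text
time_s: 58.65
ee_pos: [0.6115, 0.3336, 0.1747]
tcp_rot: [[0.999, -0.042, 0.001], [-0.042, -0.999, 0.0], [0.001, -0.0, -1.0]]
wrist_force: [-2.4, -1.0, 8.5]
grip_width: 0.0117
```

Seated with light contact on both sides. Releasing and retreating, then a final look.

```bash
python3 -m creep '[[[0,0,0],0,0.8],[[0,0,0],0,0.7],[[0,0,0],0,0.6],[[0,0,0],0,0.5],[[0,0,0],0,0.5],[[0,0,-0.01],0,0.5],[[0,0,-0.02],0,0.5],[[0,0,-0.03],0,0.5],[[0,0,-0.03],0,0.5],[[0,0,-0.02],0,0.5]]' 40 && python3 -m creep '[[[-0.04,0,-0.02],0,0.5],[[-0.04,0,0],0,0.5],[[-0.04,0.03,0],0,0.5],[[-0.04,0.03,0],0,0.5],[[0,0.03,0],0,0.5],[[0,0.03,0],0,0.5],[[0,0.03,0],0,0.5],[[0,0,0],0,0.5],[[0,0,0],0,0.5],[[0,0,0],0,0.5]]' && python3 snap.py w wrist scene side; python3 - <<'E'
import cv2
b=cv2.imread('pics/side_w.png');c=cv2.imread('pics/scene_w.png')
cv2.imwrite('pics/z15.png',cv2.hconcat([cv2.resize(b[90:290,200:380],(400,444),interpolation=2),cv2.resize(c[160:310,290:440],(400,444),interpolation=2)]))
cv2.imwrite('pics/z16.png',cv2.resize(c[160:310,100:300],None,fx=4,fy=4,interpolation=2))
E
```

```text
time_s: 59.65
ee_pos: [0.6118, 0.334, 0.2871]
tcp_rot: [[0.999, -0.042, 0.002], [-0.042, -0.999, 0.002], [0.002, -0.002, -1.0]]
wrist_force: [0.1, 0.3, -0.0]
grip_width: 0.0423
time_s: 60.65
ee_pos: [0.4453, 0.1915, 0.3043]
tcp_rot: [[0.999, -0.041, 0.001], [-0.041, -0.999, 0.001], [0.001, -0.001, -1.0]]
wrist_force: [0.4, 0.9, 0.4]
grip_width: 0.0424
```

View pics/z15.png

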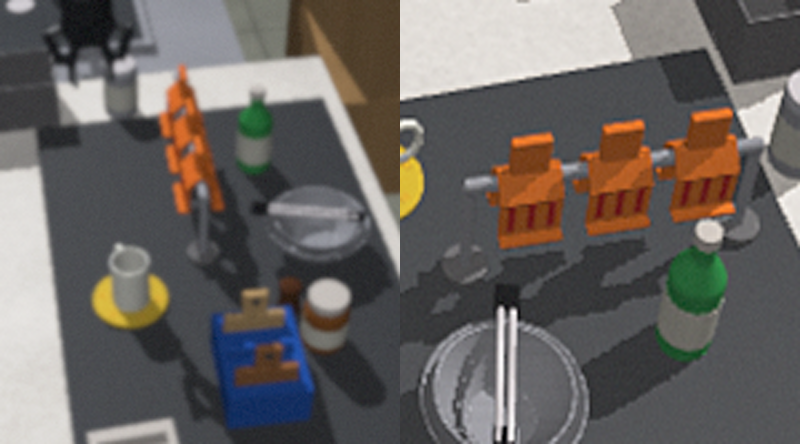

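View pics/z16.png

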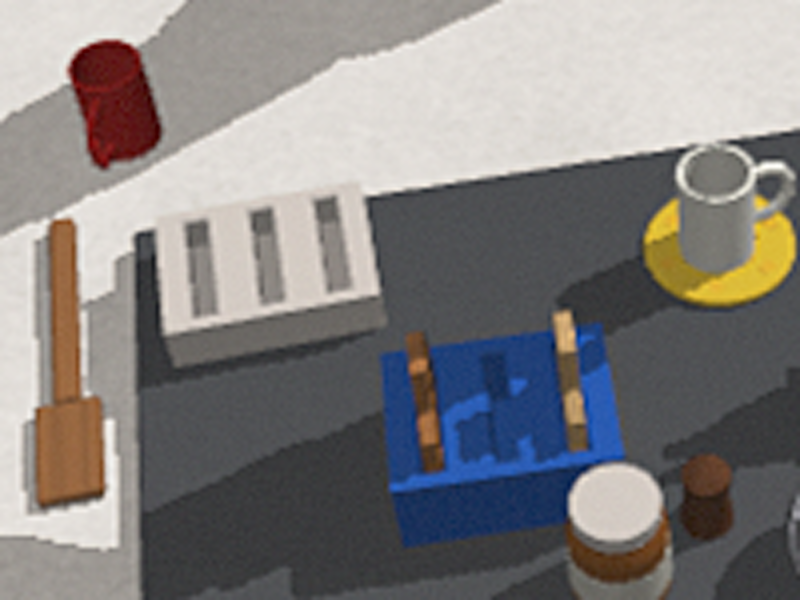

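View pics/wrist_w.png

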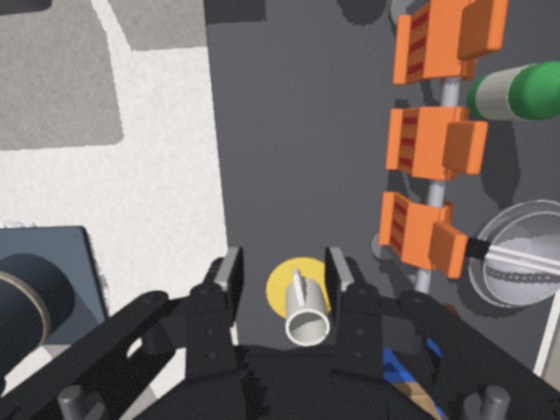

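```bash
python3 - <<'E'
from h import *
import pickle
D=pickle.load(open('d_w.pkl','rb')); ds=[D['scene'],D['side']]
for n,X in [('pale',(.635,-.1448)),('brown',(.632,-.2455))]:
  for z in (.156,.161): print(n,z,[proj(d,[X+(z,)])[0] for d in ds])
c=D['scene']['img'];b=D['side']['img']
cv2.imwrite('pics/z17.png',cv2.hconcat([cv2.resize(c[230:300,190:260],(400,400),interpolation=0),cv2.resize(b[210:280,280:350],(400,400),interpolation=0)])[:,:,::-1])
E
```

```text
pale 0.156 [array([241.184 , 242.8796]), array([315.4774, 222.0678])]
pale 0.161 [array([241.0638, 241.7484]), array([315.5584, 221.0082])]
brown 0.156 [array([204.1539, 248.1337]), array([321.7102, 246.4355])]
brown 0.161 [array([203.9321, 247.0072]), array([321.8116, 245.3878])]
```

View pics/z17.png

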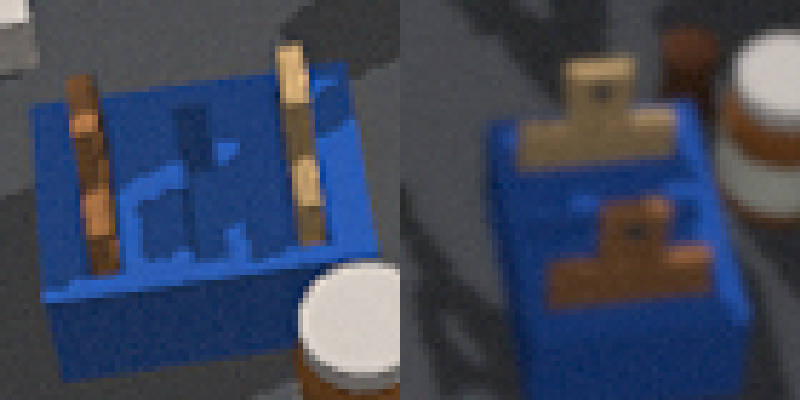

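```bash
python3 -c "
from rig import r
s=r.get_state();print(s['time_s'],s['wrist_force']);print(r.finish_job())"
```

```text
60.8 [ 0.38695553 -1.2341795   0.06929144]
the job is handed in; nothing more can be done
None
```

I finished the job and handed it in at about 61 s of the 210 s allowed; no verdict was reported.

- **Mug:** I moved it first with a 25 N grip and it stayed upright. The last wrist picture puts it about 3–4 mm from the trivet's centre.
- **Boards:** Only two were present, pale and mid-brown. They are in the far and near caddy slots (+y and -y), the middle slot is empty, and there was no insertion force. The tab tops in the side view sit about 1 pixel (5 mm) above the fully-seated prediction, equally for both, so I take that as calibration error. Each board was lowered about 1–2 mm below its pick-up height, and the slot floors are equally high above the granite, so both should be at the bottom.
- **Grips:** All three hang on the bar, ridge up, about 97 mm apart. Vertical wrist force was at most 8.5 N while setting them. I judged squareness by eye from the final scene, side and wrist pictures, where they look level and parallel to the bar.
- **Everything else:** The final views show the bowls, mwiko, soap, jar, pepper pot, can and red mug where they were. I saw no grip knocked aside during the run.

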